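# Load the pendant polishing jig by length and clamp it to the click

## Robot

A 6-joint arm with a two-finger parallel gripper is mounted at the origin on a cart in front of the work surface, level with it; the furniture and walls round the work are solid. World frame = base frame: x ahead of the robot, y to its left, z up, the work surface at z = 0. Lengths are in m, angles in rad, forces in N, time in s.
With the tool pointing down it reaches from about 0.35 to 0.775 m from the base axis. Payload 5.5 kg.
Tool frame: the origin (TCP) lies midway between the tips of the shut fingers; the grasp point (between the pads) lies 19 mm behind it; z points along the fingers, y is the line along which they close (so a half turn about z gives the same grasp; the last joint's range is limited). The gripper opens to 85 mm and grips with 20 to 120 N. Pads are 22 mm wide; open, the fingers measure 114 mm over their backs; the gripper's body (76 mm by 85 mm) begins 54 mm behind the grasp point. The pads swing forward as they close: fully open they stand 13 mm farther back than shut.
Start: joints at [0.992, 0.313, 0.046, 1.304, 0, 1.431], TCP at [0.244, 0.521, 0.231] pointing down, gripper open.
Joint ranges: [-2.76, 2.76], [-0.86, 1.69], [-1.03, 1.26], [-2.2, 2.34], [-1.47, 1.5], [-3.14, 3.14]. Speed limits (rad/s): [2.57, 2.57, 3.14, 3.14, 3.14, 3.14].

## Interface

Orientations are given as a unit quaternion [w, x, y, z].
In Python, from workcell import telemetry, imaging, env gives the robot as it stands. The module is installed in compiled form; this text tells all that it offers.
- The arm moves only by the tool step_arm, never from a script. Its argument "moves" is a list of rows, each a list of 3 entries, a list of its own where there are three numbers: the shift along the tool's x, y, z in mm, then the turn, a rotation vector about the tool's x, y, z in rad, then the finger opening in mm, from 0 to 85.4. A call has 1 to 8 rows; each row is the pose to reach, as a shift and turn from the pose commanded when the call began, along the tool's axes at that moment; what a row does not reach only later rows make up. A row lasts 1/12 s, in which the tool goes at most 41.7 mm and 7.16 degrees, less where a joint would pass 70% of its speed; a pose out of reach is approached as far as the arm can. A call with a gripper value outside its range is refused whole. The fingers move at their own pace and stop on an object; "grip_force" is the grip in N (left out, the last holds). Time passes only in rows, so rows that repeat a pose let the fingers close. It gives the time, the measured TCP pose, the force, the opening and the grip force at its end, in the units of the state.
- telemetry.get_state(): the state, without advancing time (a new reading comes with each control period).
- imaging.read_camera(name): name is "side" or "top" or "wrist"; returns the picture (480x640x3 uint8, red, green, blue); there is no depth.
- imaging.camera_params(name): a dict with "camera_matrix" (3x3 intrinsics, pixels), "D" ([k1, k2, p1, p2, k3] as OpenCV has them; the pictures are not rectified), "pose" (4x4, takes a point from camera to world coordinates). Camera axes: x right, y up, looking along -z (the intrinsics and any distortion apply to the point x, -y, -z); pixel columns grow to the right and rows downward; lengths in m; the calibration is good to about 2 mm. A picture is of the moment at which its call begins: read the wrist's pose just before it. camera_params takes no time and is no camera call; for the wrist camera it gives the pose at the moment of the call.
- env.hand_in(): hands the job in; it is judged then, once.
The state is a dict: "clock": time; "joint_pos": joint angles; "qvel": joint speeds; "tau": joint torques, N m; "tcp_pos": TCP position; "orientation": TCP orientation; "wrist_force": force on the tool from outside, world axes, zero at the start; "ft_torque": the same for the moment, N m; "finger_gap": finger opening in m; "grip_force": force on a finger pad.
Only numpy, scipy, OpenCV 4.12 (cv2) and the standard library are available. Lean on these libraries where they do the work, as an engineer would, in place of code of your own. Each camera call takes 0.05 s, during which the arm holds its last target. There are 200 camera calls.

## Task

Sort all the square brass pendant blanks on the bench into the aluminium polishing jig: each one flat and lengthways in the row made for its length (short ones in the nearest, narrowest row, middle ones in the middle row, long ones in the farthest, widest row), side by side, not stacked. Then swing the retaining bar shut over them and, after that, turn the black knob clockwise until the screw is fully tight and the slip clutch has clicked at least once. Leave the other things on the bench where they are.

Things in the scene. Friction and masses are not known exactly. Their poses are not given: they have to be found in the camera images.
- polish_jig: fixed aluminium jig on the bench, base 286 x 100 x 11 mm; origin under the middle of its rows, x along it (away from the robot, give or take 0.15 rad), y to its left. Three shallow rows follow one another along x, parted by walls 4 mm thick; each is 92 mm across (y), floor 11 mm above the bench, walls 8 mm above the floor. Blanks lie in a row side by side, parallel to x
- row_short (a point): middle of the floor of the nearest row, the narrowest: 48 mm from wall to wall along x (for the 40 mm blanks); axes as the jig's
- row_mid (a point): middle of the floor of the middle row, 62 mm from wall to wall along x (for the 54 mm blanks); axes as the jig's
- row_long (a point): middle of the floor of the farthest row, the widest: 76 mm from wall to wall along x (for the 68 mm blanks); axes as the jig's
- bar (a joint): retaining bar, steel, 44 x 258 x 6 mm, on an upright pivot at the near end, 118 mm from the jig's origin; swings level, underside 25 mm above the bench (2 mm over seated blanks). 0 = shut: along the jig over the rows, tip under the knob (a stop). It starts open to the left at 1.35 to 1.6 rad; growing = anticlockwise from above. Stays where left; friction 0.04 N m
- bar_handle (a point): middle of the black upright round handle on the retaining bar, 14 mm across, from 31 to 59 mm above the bench (this point 46 mm); 120 mm from the pivot
- clamp_screw (a joint): angle of the clamping screw under the knob at the far end of the jig; it starts at 0 to 0.6 rad and stops dead, fully tight, at 2.6 rad; growing = tightening = clockwise seen from above (friction 0.03 N m)
- clutch (a joint): slip of the knob on the screw, rad; 0 at the start. The black knob drives the screw through a slip clutch: while the screw is free it turns along and this stays put; once the screw is fully tight the knob turns on clockwise and this grows, against 0.12 N m, one click every 0.5 rad. Turned back, the knob loosens the screw
- knob_grip (a point): middle of the knob's wing grip, on the upright screw axis 122 mm beyond the jig's origin along its x, 79 mm above the bench; its x axis runs along the wing and turns with the knob. The wing is 36 mm long, 12 mm wide, from 69 to 89 mm above the bench, over a round skirt 38 mm across
- short_a: bar-pendant blank of plain brass, 40 mm long and 12 mm square, with a small hole near one end; short size (40, 54 and 68 mm exist); origin at its centre, x along its length; some blanks may be absent (None)
- short_b: bar-pendant blank of plain brass, 40 mm long and 12 mm square, with a small hole near one end; short size (40, 54 and 68 mm exist); origin at its centre, x along its length; some blanks may be absent (None)
- mid_a: bar-pendant blank of plain brass, 54 mm long and 12 mm square, with a small hole near one end; mid size (40, 54 and 68 mm exist); origin at its centre, x along its length; some blanks may be absent (None)
- mid_b: bar-pendant blank of plain brass, 54 mm long and 12 mm square, with a small hole near one end; mid size (40, 54 and 68 mm exist); origin at its centre, x along its length; some blanks may be absent (None)
- long_a: bar-pendant blank of plain brass, 68 mm long and 12 mm square, with a small hole near one end; long size (40, 54 and 68 mm exist); origin at its centre, x along its length; some blanks may be absent (None)
- long_b: bar-pendant blank of plain brass, 68 mm long and 12 mm square, with a small hole near one end; long size (40, 54 and 68 mm exist); origin at its centre, x along its length; some blanks may be absent (None)
- wood_block: small wooden block 21 x 27 x 10 mm, a bystander near the blanks; origin in the middle of its underside
- scriber: scriber with wooden handle, 12 x 116 x 12 mm, a bystander nearest the robot; origin in the middle of its underside
- tweezers: fine tweezers 18 x 129 x 8 mm, a bystander left of the jig; origin in the middle of its underside
- pliers: red-handled pliers 53 x 102 x 12 mm, a bystander beyond the jig, to the left; origin in the middle of its underside
There are look-alikes about, which are no part of the job. Leave any blue, red or white look-alike of the short_a alone.

How it is judged:
On the way, in this order (a step that is already met when the one before it is completed fails the run):
1. every blank lies in the row of its length (x of short_a in the frame of row_short between -0.008 and 0.008 m and y of short_a in the frame of row_short between -0.042 and 0.042 m and z of short_a in the frame of row_short between 0.002 and 0.01 m and angle between the x axis of each of short_a, short_b and the x axis of row_short, either way round below 0.35 rad and angle between short_a's own x axis and vertical between 1.42 and 1.72 rad and x of short_b in the frame of row_short between -0.008 and 0.008 m and y of short_b in the frame of row_short between -0.042 and 0.042 m and z of short_b in the frame of row_short between 0.002 and 0.01 m and angle between short_b's own x axis and vertical between 1.42 and 1.72 rad and x of mid_a in the frame of row_mid between -0.008 and 0.008 m and y of mid_a in the frame of row_mid between -0.042 and 0.042 m and z of mid_a in the frame of row_mid between 0.002 and 0.01 m and angle between the x axis of each of mid_a, mid_b and the x axis of row_mid, either way round below 0.35 rad and angle between mid_a's own x axis and vertical between 1.42 and 1.72 rad and x of mid_b in the frame of row_mid between -0.008 and 0.008 m and y of mid_b in the frame of row_mid between -0.042 and 0.042 m and z of mid_b in the frame of row_mid between 0.002 and 0.01 m and angle between mid_b's own x axis and vertical between 1.42 and 1.72 rad and x of long_a in the frame of row_long between -0.008 and 0.008 m and y of long_a in the frame of row_long between -0.042 and 0.042 m and z of long_a in the frame of row_long between 0.002 and 0.01 m and angle between the x axis of each of long_a, long_b and the x axis of row_long, either way round below 0.35 rad and angle between long_a's own x axis and vertical between 1.42 and 1.72 rad and x of long_b in the frame of row_long between -0.008 and 0.008 m and y of long_b in the frame of row_long between -0.042 and 0.042 m and z of long_b in the frame of row_long between 0.002 and 0.01 m and angle between long_b's own x axis and vertical between 1.42 and 1.72 rad), for 0.2 s.
2. the retaining bar is shut over the rows (value of joint bar below 0.06 rad), for 0.2 s.
3. the knob has driven the screw tight and the clutch has clicked (value of joint clamp_screw above 2.5 rad and value of joint bar below 0.06 rad and value of joint clutch above 0.5 rad), for 0.1 s.
At the end, for the whole second after the job is handed in: Every blank lies flat on the floor of its length's row: within 8 mm of the row's middle lengthways, 42 mm across, 0.35 rad of the jig's x, at rest. Bar shut (joint below 0.06 rad), screw tight (above 2.5 rad), clutch slipped over 0.5 rad (one click) (all of step 1 and all of step 3 and linear speed of each of short_a, short_b, mid_a, mid_b, long_a, long_b below 0.02 m/s); the robot touches nothing.
It fails at once if a bystander (block, scriber, tweezers, pliers) is moved more than 40 mm (distance of any of wood_block, scriber, tweezers, pliers from where it was at the start of the episode above 0.04 m).
Of short_a, short_b, mid_a, mid_b, long_a, long_b only 4 to 6 are there at a start; the rules pass over those that are not, and their reading is None.
At some moment in a run one of short_a, short_b, mid_a, mid_b, long_a, long_b may be knocked a few centimetres aside while the robot is not near it.
Once in a run the grip may slacken for a moment while it holds something.
It also fails if it takes over 200 s, if anything falls off the work surface, if the arm or the gripper's body presses on something with over 40 N, if the wrist force passes 120 N, or if a joint passes its speed limit or range.

## Working session

There is one attempt and no reset: what is moved stays moved. The work goes in short steps, Python scripts to look and compute and a tool call to move; the robot and the scene stay as the last step left them, time stands still between calls to the robot, and variables do not carry over. Pictures are saved under pics/ and viewed, at most 14 in all, crops included, and the job is handed in when it is done.

Besides the shell and the picture viewer there is one more tool, called after "Call:" as a command line: name --argument value ..., lists and objects as JSON in quotes. step_arm: Moves the arm, as the interface text tells. Its arguments: {"type":"object","properties":{"moves":{"type":"array"},"grip_force":{"type":"number"}},"required":["moves"]}

```bash
mkdir -p pics; cat > h.py <<'E'
import numpy as np, cv2
from scipy.spatial.transform import Rotation as R
from workcell import telemetry, imaging, env
def snap(name,fn,crop=None,scale=1):
    P=imaging.camera_params(name); im=imaging.read_camera(name)
    np.savez('pics/'+fn+'.npz',K=P['camera_matrix'],D=P['D'],T=P['pose'],im=im)
    save(fn,fn,crop,scale)
def save(src,fn,crop=None,scale=1):
    im=np.load('pics/'+src+'.npz')['im']
    if crop: x0,y0,x1,y1=crop; im=im[y0:y1,x0:x1]
    im=cv2.resize(im,None,fx=scale,fy=scale,interpolation=cv2.INTER_CUBIC)
    cv2.imwrite('pics/'+fn+'.png',cv2.cvtColor(im,cv2.COLOR_RGB2BGR))
def ray(src,uv):
    z=np.load('pics/'+src+'.npz')
    p=cv2.undistortPoints(np.array([[uv]],float),np.array(z['K'],float),np.array(z['D'],float))[0,0]
    T=z['T']; return T[:3,3],T[:3,:3]@np.array([p[0],-p[1],-1.])
def onz(src,uv,h):
    o,d=ray(src,uv); return o+d*(h-o[2])/d[2]
def proj(src,X):
    z=np.load('pics/'+src+'.npz');T=z['T']; c=(np.array(X,float).reshape(-1,3)-T[:3,3])@T[:3,:3]
    c=c*[1,-1,-1]
    return cv2.projectPoints(c,np.zeros(3),np.zeros(3),np.array(z['K'],float),np.array(z['D'],float))[0][:,0]
def tri(obs):
    A=np.zeros((3,3));b=np.zeros(3)
    for s,uv in obs:
        o,d=ray(s,uv); d=d/np.linalg.norm(d); M=np.eye(3)-np.outer(d,d); A+=M;b+=M@o
    return np.linalg.solve(A,b)
def pose():
    s=telemetry.get_state(); q=s['orientation']; return np.array(s['tcp_pos']),R.from_quat([q[1],q[2],q[3],q[0]]),s
def go(target,yaw=None,closed=True):
    """shift(mm, tool axes) and turn so TCP->target, tool down, finger-closing line (y) along yaw mod pi"""
    p,r,s=pose(); sh=r.inv().apply(np.array(target)-p)*1000
    M=r.as_matrix(); out=[]
    if yaw is not None:
        cur=np.arctan2(M[1,1],M[0,1]); d=(yaw-cur+np.pi/2)%np.pi-np.pi/2
        z=np.array([0,0,-1.])
        y=np.array([np.cos(cur+d),np.sin(cur+d),0]); x=np.cross(y,z)
        G=R.from_matrix(np.stack([x,y,z],1)); out=(r.inv()*G).as_rotvec()
        print('j6',s['joint_pos'][5],'dyaw',d)
    print('shift',np.round(sh,1),'turn',np.round(out,3))
E
python3 - <<'E'
from h import *
snap('top','top0');snap('side','side0');snap('wrist','wr0')
p,r,s=pose();print(p,r.as_matrix().round(3),s['clock'],s['finger_gap'])
for c in ['top','side']: print(imaging.camera_params(c)['pose'].__repr__())
E
```

```text
[0.24407338 0.52017634 0.23058962] [[-0.905  0.425 -0.001]
 [ 0.425  0.905 -0.001]
 [ 0.    -0.001 -1.   ]] 0.15 0.08528625840880494
array([[-0.0030917 ,  0.99170526, -0.12849556,  0.39866433],
       [-0.99999424, -0.00288649,  0.00178319, -0.04150815],
       [ 0.0013975 ,  0.12850033,  0.99170848,  0.91429497],
       [ 0.        ,  0.        ,  0.        ,  1.        ]])
array([[ 0.84175151,  0.36862576, -0.39442292,  0.16743925],
       [-0.53985894,  0.57124344, -0.61825016, -0.59512086],
       [-0.00259142,  0.73334575,  0.67985094,  0.66311694],
       [ 0.        ,  0.        ,  0.        ,  1.        ]])
```

View pics/top0.png

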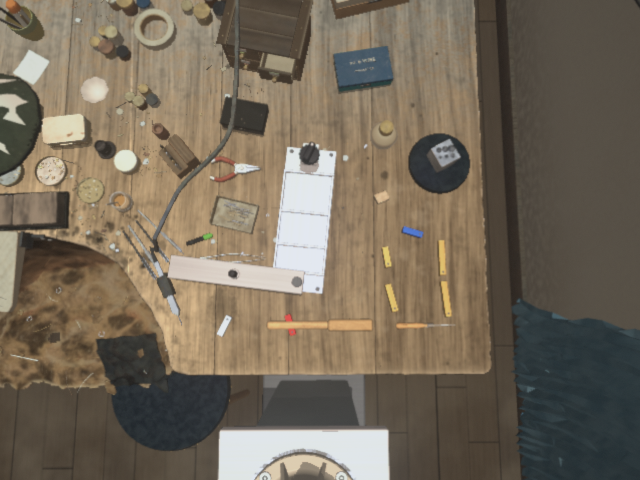

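View pics/side0.png

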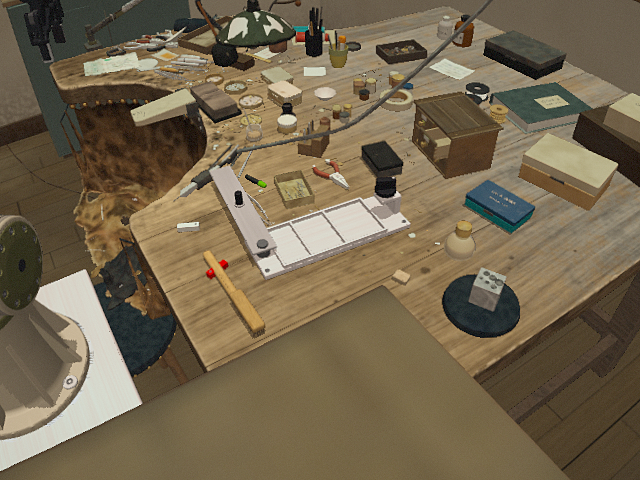

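```bash
python3 - <<'E'
from h import *
save('top0','top0c',(360,180,480,340),3.7)
save('top0','top0j',(160,130,360,310),3.3)
E
```

```text
(no output)
```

View pics/top0c.png

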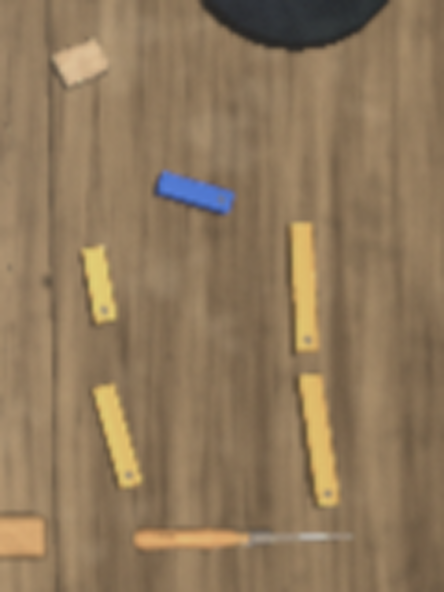

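View pics/top0j.png

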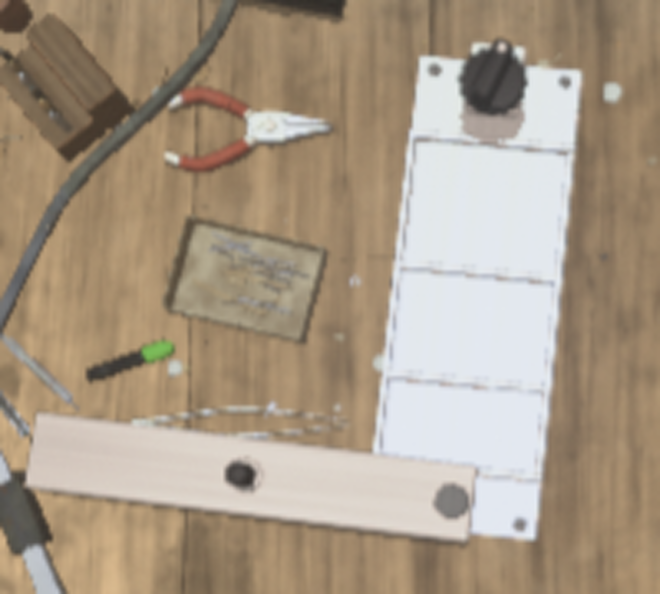

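```bash
python3 - <<'E'
from h import *
c=lambda x,y:(360+x/3.7-.5,180+y/3.7-.5); j=lambda x,y:(160+x/3.3-.5,130+y/3.3-.5)
for n,a,b in [('short',(93,247),(104,321)),('mid',(105,385),(129,487)),('L1',(302,223),(307,350)),('L2',(312,376),(327,504))]:
    A=onz('top0',c(*a),.012);B=onz('top0',c(*b),.012);print(n,((A+B)/2).round(4),'len',np.linalg.norm(A-B).round(4),'ang',np.arctan2(*(A-B)[[1,0]]).round(3))
for n,p,h in [('FL',(420,57),.011),('FR',(580,70),.011),('NR',(535,540),.011),('pivot',(452,501),.035),('knob',(493,78),.089),('handle',(240,474),.059),
  ('w1L',(414,138),.019),('w1R',(573,151),.019),('w2L',(402,267),.019),('w2R',(556,281),.019),('w3L',(388,378),.019),('w3R',(546,388),.019)]: print(n,onz('top0',j(*p),h).round(4))
print(imaging.camera_params('wrist')['pose'].round(3), imaging.camera_params('wrist')['camera_matrix'], imaging.camera_params('top')['camera_matrix'])
go([.42,-.10,.26],np.pi/2)
E
```

```text
short [ 0.4752 -0.1609  0.012 ] len 0.0395 ang 0.128
mid [ 0.3958 -0.1689  0.012 ] len 0.0539 ang 0.212
L1 [ 0.4737 -0.2694  0.012 ] len 0.0671 ang 0.004
L2 [ 0.3935 -0.2743  0.012 ] len 0.0663 ang 0.081
FL [0.6969 0.0347 0.011 ]
FR [ 0.6885 -0.0629  0.011 ]
NR [ 0.4041 -0.0349  0.011 ]
pivot [0.4263 0.0124 0.035 ]
knob [ 0.659  -0.0126  0.089 ]
handle [0.4409 0.1292 0.059 ]
w1L [0.644  0.0373 0.019 ]
w1R [ 0.6357 -0.0582  0.019 ]
w2L [0.5653 0.0438 0.019 ]
w2R [ 0.5566 -0.0477  0.019 ]
w3L [0.499  0.0514 0.019 ]
w3R [ 0.4928 -0.0416  0.019 ]
[[ 0.426 -0.862 -0.274  0.173]
 [ 0.905  0.406  0.13   0.553]
 [-0.001 -0.303  0.953  0.374]
 [ 0.     0.     0.     1.   ]] [[358.14892967   0.         318.58871808]
 [  0.         358.14892967 241.383547  ]
 [  0.           0.           1.        ]] [[463.59406007   0.         325.71950128]
 [  0.         463.59406007 235.89570365]
 [  0.           0.           1.        ]]
j6 1.4311770389448555 dyaw 0.43877522925777557
shift [-422.7 -486.7  -28.8] turn [-0.001 -0.001 -0.439]
```

Call:
step_arm --moves '[[[-423, -487, -29], [0, 0, -0.439], 85], [[-423, -487, -29], [0, 0, -0.439], 85], [[-423, -487, -29], [0, 0, -0.439], 85], [[-423, -487, -29], [0, 0, -0.439], 85], [[-423, -487, -29], [0, 0, -0.439], 85], [[-423, -487, -29], [0, 0, -0.439], 85], [[-423, -487, -29], [0, 0, -0.439], 85], [[-423, -487, -29], [0, 0, -0.439], 85]]'

```text
clock: 0.82
tcp_pos: [0.3339, 0.2023, 0.2461]
orientation: [0.0, -0.001, 1.0, 0.0]
wrist_force: [1.1, -0.4, 0.7]
finger_gap: 0.0853
grip_force: 0.0
```

```bash
python3 - <<'E'
from h import *
go([.42,-.13,.26],np.pi/2)
E
```

```text
j6 0.3372833208109239 dyaw -0.0010168248150279613
shift [ -85.7 -332.4  -13.9] turn [0.    0.    0.001]
```

Call:
step_arm --moves '[[[-86, -332, -14], [0, 0, 0], 85], [[-86, -332, -14], [0, 0, 0], 85], [[-86, -332, -14], [0, 0, 0], 85], [[-86, -332, -14], [0, 0, 0], 85], [[-86, -332, -14], [0, 0, 0], 85], [[-86, -332, -14], [0, 0, 0], 85], [[-86, -332, -14], [0, 0, 0], 85], [[-86, -332, -14], [0, 0, 0], 85]]'

```text
clock: 1.48
tcp_pos: [0.4176, -0.1205, 0.2598]
orientation: [0.0, 0.0, 1.0, 0.0]
wrist_force: [1.3, -0.2, -0.2]
finger_gap: 0.0846
grip_force: 0.0
```

Call:
step_arm --moves '[[[0, 0, 0], [0, 0, 0], 85], [[0, 0, 0], [0, 0, 0], 85], [[0, 0, 0], [0, 0, 0], 85]]'

```text
clock: 1.73
tcp_pos: [0.4172, -0.1182, 0.2592]
orientation: [-0.001, 0.0, 1.0, 0.001]
wrist_force: [-0.1, -0.3, 0.5]
finger_gap: 0.0846
grip_force: 0.0
```

```bash
python3 - <<'E'
from h import *
snap('wrist','w1')
go([.42,-.13,.26],np.pi/2)
E
```

```text
j6 -0.46099504650615053 dyaw -0.0006196196732819459
shift [ -2.8 -12.5  -0.6] turn [ 0.001 -0.001  0.001]
```

View pics/w1.png

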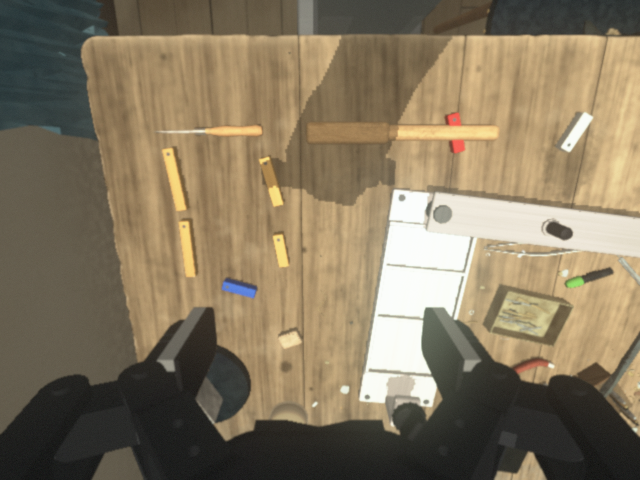

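Call:
step_arm --moves '[[[-50, -70, 40], [0, 0, 0], 85], [[-50, -70, 40], [0, 0, 0], 85], [[-50, -70, 40], [0, 0, 0], 85], [[-50, -70, 40], [0, 0, 0], 85], [[-50, -70, 40], [0, 0, 0], 85]]'

```text
clock: 2.2
tcp_pos: [0.4672, -0.1866, 0.2192]
orientation: [-0.001, -0.001, 1.0, 0.001]
wrist_force: [-0.4, 0.4, 0.4]
finger_gap: 0.0852
grip_force: 0.0
```

```bash
cat > seg.py <<'E'
from h import *
def seg(src):
    im=np.load('pics/'+src+'.npz')['im']; hsv=cv2.cvtColor(im,cv2.COLOR_RGB2HSV)
    m=((hsv[...,1]>115)&(hsv[...,2]>150)&(hsv[...,0]>12)&(hsv[...,0]<32)).astype(np.uint8)
    n,l,st,c=cv2.connectedComponentsWithStats(m); out=[]
    for i in range(1,n):
        if st[i,4]>60:
            pts=np.argwhere(l==i)[:,::-1].astype(np.float32); r=cv2.minAreaRect(pts)
            b=cv2.boxPoints(r); e=sorted([(np.linalg.norm(b[k]-b[(k+1)%4]),k) for k in range(4)])
            k=e[0][1]; a=(b[k]+b[(k+1)%4])/2; d=(b[(k+2)%4]+b[(k+3)%4])/2
            if min(r[1])<25: out.append((a,d,r))
    return out
E
python3 - <<'E'
from seg import *
snap('wrist','w2')
for s in ['w1','w2']:
    print(s)
    for a,d,r in seg(s):
        A=onz(s,a,.012);B=onz(s,d,.012)
        print(np.round(r[0],1),np.round(r[1],1),((A+B)/2)[:2].round(4),np.linalg.norm(A-B).round(4),np.arctan((A-B)[1]/(A-B)[0]).round(3))
p,r,s=pose();print(p)
E
```

```text
w1
[347.5 131.5] [17. 79.] [ 0.3429 -0.0874] 0.0825 1.569
[234.5 130.5] [11. 55.] [ 0.3416 -0.2052] 0.0573 1.568
[426.5 132. ] [14. 77.] [ 0.3435 -0.0048] 0.0806 1.57
[173.8 179.2] [65.1 12. ] [ 0.3927 -0.2746] 0.069 0.105
[270.7 181.4] [51.3 11.7] [ 0.3951 -0.1695] 0.0549 0.275
[186.7 247.9] [57.1 11.2] [ 0.4714 -0.2696] 0.0688 0.008
[280.6 250.1] [33.8 11.2] [ 0.4738 -0.1616] 0.0409 0.167
w2
[296.   72.5] [64. 11.] [ 0.3418 -0.2064] 0.0572 -1.57
[223.9 130.8] [77.3 13.1] [ 0.3928 -0.2747] 0.0686 0.113
[336.3 133.6] [55.8  9.7] [ 0.3948 -0.1694] 0.0505 0.247
[234.8 214. ] [66.9 12.2] [ 0.4724 -0.2701] 0.0686 0.004
[343.  220.7] [30.7 12.3] [ 0.4786 -0.1615] 0.032 0.181
[ 0.46716067 -0.18646318  0.21983565]
```

View pics/w2.png

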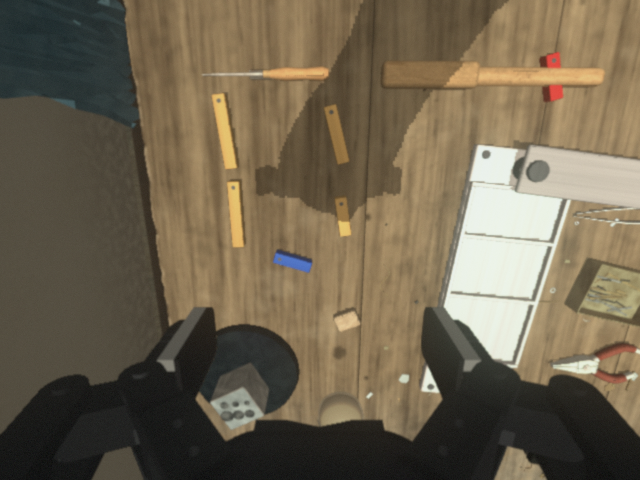

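```bash
python3 - <<'E'
from seg import *
a=[('w1',(173.8,179.2)),('w2',(223.9,130.8)),('top0',(445.8-.0,180+440/3.7-.5))]
print('L2',tri(a[:2]).round(4),'L1',tri([('w1',(186.7,247.9)),('w2',(234.8,214))]).round(4),'mid',tri([('w1',(270.7,181.4)),('w2',(336.3,133.6))]).round(4))
print('pivot',tri([('w1',(442,214)),('w2',(538,170.5)),('top0',(160+452/3.3,130+501/3.3))]).round(4))
print('screwNR',tri([('w1',(402,198)),('w2',(486,154.5)),('top0',(160+519/3.3,130+524/3.3))]).round(4))
print('screwFR',tri([('w1',(367,398)),('w2',(431,387)),('top0',(160+565/3.3,130+82/3.3))]).round(4))
im1=np.load('pics/w1.npz')['im'][180:415,350:485]; im2=np.load('pics/w2.npz')['im'][135:400,410:580]
A=cv2.resize(im1,None,fx=2.5,fy=2.5,interpolation=2);B=cv2.resize(im2,None,fx=2.25,fy=2.25,interpolation=2)
C=np.zeros((600,A.shape[1]+B.shape[1],3),np.uint8);C[:A.shape[0],:A.shape[1]]=A;C[:B.shape[0],A.shape[1]:]=B
print(A.shape,B.shape);cv2.imwrite('pics/jig.png',C[...,::-1])
E
```

```text
L2 [ 0.3918 -0.2746  0.0125] L1 [ 0.4724 -0.2714  0.0071] mid [ 0.3943 -0.1696  0.0134]
pivot [0.4253 0.0113 0.0374]
screwNR [ 0.4128 -0.0264  0.0133]
screwFR [ 0.6784 -0.0545  0.0157]
(588, 338, 3) (596, 382, 3)
```

View pics/jig.png

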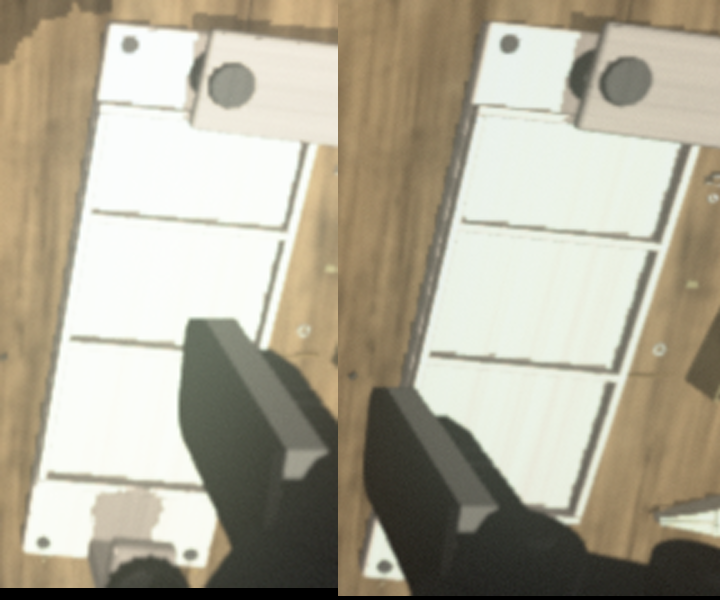

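```bash
cat > jig.py <<'E'
from h import *
TH=-.103
def fit():
    a=lambda x,y:('w1',(350+x/2.5-.3,180+y/2.5-.3)); b=lambda x,y:('w2',(410+(x-338)/2.25-.3,135+y/2.25-.3))
    t=lambda x,y:('top0',(160+x/3.3-.35,130+y/3.3-.35))
    obs=[]
    for P,v in [(a(95,211),-49),(a(285,229),-49),(a(72,338),17),(a(185,347),17),(a(48,474),97),(a(205,489),97),(b(463,220),-49),(b(660,241),-49),(b(430,354),17),(b(616,372),17)]: obs.append((P,.015,0,v))
    for P in [b(678,180),b(637,310),b(595,447)]: obs.append((P,.015,1,46))
    for P in [b(467,145),b(412,378),a(88,170),a(42,430)]: obs.append((P,.010,1,-50))
    obs+=[(t(493,78),.089,1,0),(t(452,501),.033,1,0)]
    X=[(onz(P[0],P[1],h)[:2],k,v/1000) for P,h,k,v in obs]
    f=lambda q:[((R2(q[2]).T@(x-q[:2]))[k]-v) for x,k,v in X]
    from scipy.optimize import least_squares
    s=least_squares(f,[.54,0,-.1],loss='soft_l1',f_scale=.002); return s.x,np.array(f(s.x))*1000
def R2(t): return np.array([[np.cos(t),-np.sin(t)],[np.sin(t),np.cos(t)]])
E
python3 - <<'E'
from jig import *
q,f=fit();print(q.round(4));print(f.round(1))
for n,x in [('short',-.073),('mid',-.014),('long',.059),('knob',.122),('pivot',-.118)]: print(n,(q[:2]+R2(q[2])@[x,0]).round(4))
E
```

```text
[ 0.5436  0.0016 -0.1087]
[ 0.  -0.4  0.6 -0.3 -0.7  0.1 -0.1 -0.1  0.5  0.3  0.2  0.5  1.5  1.1
  1.2 -0.3 -0.9 -1.9 -2.2]
short [0.471  0.0095]
mid [0.5296 0.0031]
long [ 0.6022 -0.0048]
knob [ 0.6648 -0.0116]
pivot [0.4263 0.0144]
```

```bash
python3 - <<'E'
from h import *
go([.4745,-.1615,.060],np.pi/2+.155)
E
```

```text
j6 -0.5417033146719638 dyaw 0.1530255172145769
shift [ -7.6  24.8 159.9] turn [ 0.001 -0.001 -0.153]
```

Call:
step_arm --moves '[[[-8, 25, 150], [0.001, -0.001, -0.153], 40], [[-8, 25, 150], [0.001, -0.001, -0.153], 40], [[-8, 25, 150], [0.001, -0.001, -0.153], 40], [[-8, 25, 150], [0.001, -0.001, -0.153], 40], [[-8, 25, 150], [0.001, -0.001, -0.153], 40], [[-8, 25, 180], [0.001, -0.001, -0.153], 40], [[-8, 25, 180], [0.001, -0.001, -0.153], 40], [[-8, 25, 180], [0.001, -0.001, -0.153], 40]]'

```text
clock: 2.92
tcp_pos: [0.4755, -0.1626, 0.041]
orientation: [0.0, -0.077, 0.997, -0.0]
wrist_force: [-0.4, -0.1, 0.0]
finger_gap: 0.0403
grip_force: 0.0
```

```bash
python3 - <<'E'
from h import *
go([.4745,-.1615,.004],np.pi/2+.155)
snap('wrist','w3')
E
```

```text
j6 -0.6433582581965126 dyaw 0.0008358332041478178
shift [ 0.8  1.2 37. ] turn [-0.001  0.    -0.001]
```

View pics/w3.png

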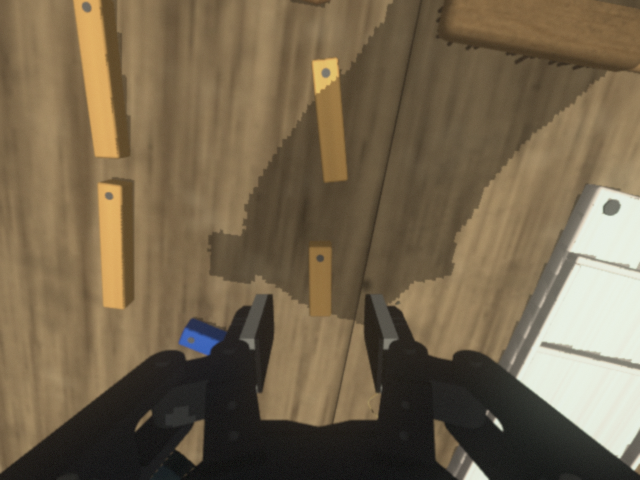

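Call:
step_arm --moves '[[[1, 1, 20], [0, 0, 0], 40], [[1, 1, 36], [0, 0, 0], 40], [[1, 1, 36], [0, 0, 0], 40], [[1, 1, 36], [0, 0, 0], 5], [[1, 1, 36], [0, 0, 0], 5], [[1, 1, 36], [0, 0, 0], 5], [[1, 1, 36], [0, 0, 0], 5], [[1, 1, 36], [0, 0, 0], 5]]' --grip_force 50

```text
clock: 3.63
tcp_pos: [0.4761, -0.1632, 0.0059]
orientation: [0.002, -0.077, 0.997, -0.001]
wrist_force: [-0.8, 0.6, 7.7]
finger_gap: 0.0098
grip_force: 49.9
```

```bash
python3 - <<'E'
from h import *
go([.471,.0095,.07],np.pi/2-.109)
E
```

```text
j6 -0.6429982488019104 dyaw -0.2622062065454098
shift [-21.6 171.3 -64.6] turn [-0.003  0.004  0.262]
```

Call:
step_arm --moves '[[[0, 0, -60], [0, 0, 0], 5], [[0, 0, -60], [0, 0, 0], 5], [[-22, 171, -65], [0, 0, 0.262], 5], [[-22, 171, -65], [0, 0, 0.262], 5], [[-22, 171, -65], [0, 0, 0.262], 5], [[-22, 171, -65], [0, 0, 0.262], 5], [[-22, 171, -65], [0, 0, 0.262], 5], [[-22, 171, -65], [0, 0, 0.262], 5]]'

```text
clock: 4.3
tcp_pos: [0.4702, 0.013, 0.0698]
orientation: [0.001, 0.052, 0.999, -0.0]
wrist_force: [-0.5, -0.1, -0.2]
finger_gap: 0.0099
grip_force: 49.2
```

Call:
step_arm --moves '[[[0, 0, 0], [0, 0, 0], 5], [[0, 0, 0], [0, 0, 0], 5]]'

```text
clock: 4.47
tcp_pos: [0.471, 0.0092, 0.0692]
orientation: [0.001, 0.054, 0.999, -0.001]
wrist_force: [-1.3, -0.0, -1.3]
finger_gap: 0.01
grip_force: 49.2
```

```bash
python3 - <<'E'
from h import *
go([.471,.0095,.016],np.pi/2-.109)
snap('wrist','w4',(120,80,560,400),1.7)
E
```

```text
j6 -0.0412793875094412 dyaw 3.2017281492269234e-05
shift [ 0.1  0.3 53.2] turn [-0.001  0.003 -0.   ]
```

View pics/w4.png

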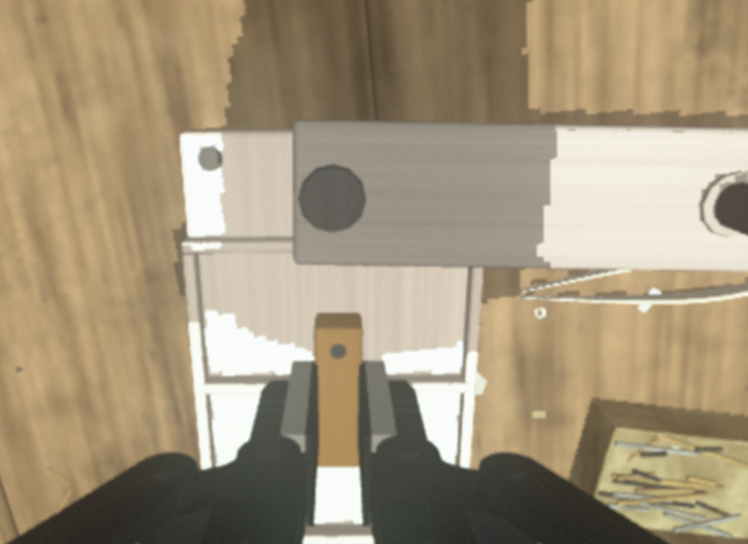

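```bash
python3 - <<'E'
from h import *
e=onz('w4',(120+338/1.7,80+314/1.7),.0753); c=onz('w4',(120+337/1.7,80+466/1.7),.0753); p,r,s=pose()
print(e,c,r.inv().apply(e-p)*1000,r.inv().apply(c-p)*1000)
E
```

```text
[0.44659454 0.01193689 0.0753    ] [0.48920648 0.00696359 0.0753    ] [24.43947265  0.36020666 -6.31883024] [-18.46077      0.09515277  -6.2205557 ]
```

Call:
step_arm --moves '[[[-1, 0, 30], [0, 0, 0], 5], [[-1, 0, 48], [0, 0, 0], 5], [[-1, 0, 52], [0, 0, 0], 5], [[-1, 0, 52], [0, 0, 0], 5], [[-1, 0, 52], [0, 0, 0], 20], [[-1, 0, 52], [0, 0, 0], 20], [[-1, 0, 52], [0, 0, 0], 22], [[-1, 0, 52], [0, 0, 0], 22]]'

```text
clock: 5.18
tcp_pos: [0.4716, 0.0093, 0.0167]
orientation: [0.001, 0.055, 0.998, -0.0]
wrist_force: [0.5, 0.4, 0.5]
finger_gap: 0.0221
grip_force: 0.0
```

Call:
step_arm --moves '[[[0, 0, -30], [0, 0, 0], 22], [[0, 0, -70], [0, 0, 0], 40], [[0, 0, -70], [0, 0, 0], 40]]'

```text
clock: 5.43
tcp_pos: [0.4753, 0.0092, 0.0925]
orientation: [0.005, 0.054, 0.999, -0.001]
wrist_force: [1.0, -0.3, -0.6]
finger_gap: 0.0394
grip_force: 0.0
```

```bash
python3 - <<'E'
from h import *
go([.3950,-.1695,.045],np.pi/2+.25)
snap('wrist','w5',(120,80,560,400),1)
E
```

```text
j6 -0.04050585336614846 dyaw 0.3587847016047552
shift [  60.9 -186.3   47.1] turn [-0.003  0.01  -0.359]
```

Call:
step_arm --moves '[[[61, -186, 30], [0, 0.005, -0.359], 40], [[61, -186, 30], [0, 0.005, -0.359], 40], [[61, -186, 30], [0, 0.005, -0.359], 40], [[61, -186, 30], [0, 0.005, -0.359], 40], [[61, -186, 30], [0, 0.005, -0.359], 40], [[61, -186, 47], [0, 0.005, -0.359], 40], [[61, -186, 47], [0, 0.005, -0.359], 40], [[61, -186, 47], [0, 0.005, -0.359], 40]]'

```text
clock: 6.15
tcp_pos: [0.3889, -0.168, 0.0385]
orientation: [-0.003, -0.124, 0.992, 0.001]
wrist_force: [-1.0, 0.1, 0.0]
finger_gap: 0.0402
grip_force: 0.0
```

```bash
python3 - <<'E'
from seg import *
go([.3950,-.1695,.005],np.pi/2+.25)
snap('wrist','w6'); snap('top','top1')
for s in ['w6','top1']:
  print(s)
  for a,d,r in seg(s):
    A=onz(s,a,.012);B=onz(s,d,.012)
    print(np.round(r[0],1),np.round(r[1],1),((A+B)/2)[:2].round(4),np.linalg.norm(A-B).round(4),np.arctan((A-B)[1]/(A-B)[0]).round(3))
im=np.hstack([np.load('pics/w6.npz')['im'],cv2.resize(np.load('pics/top1.npz')['im'][130:310,260:480],None,fx=2.67,fy=2.67)[:480]])
im=cv2.resize(im,None,fx=.65,fy=.65,interpolation=cv2.INTER_AREA);print(im.shape)
cv2.imwrite('pics/c6.png',im[...,::-1])
E
```

```text
j6 -0.8438010351945647 dyaw 0.0019619510825730213
shift [-5.7 -3.  33.5] turn [ 0.003 -0.006 -0.002]
w6
[268.9 178.9] [112.2  23.8] [ 0.3411 -0.2038] 0.0524 -1.556
[ 97.7 251.5] [61.1  1.7] [ 0.398  -0.2802] 0.0327 0.111
[312.2 293.9] [94.2 23.3] [ 0.3952 -0.1697] 0.0541 0.259
top1
[119.  200.5] [9. 8.] [0.5873 0.3652] 0.0181 0.053
[340.  324.5] [ 9. 22.] [ 0.3444 -0.0699] 0.0421 1.568
[307.  326.2] [ 2.8 37.9] [ 0.3414 -0.0068] 0.0726 -1.542
(312, 798, 3)
```

View pics/c6.png

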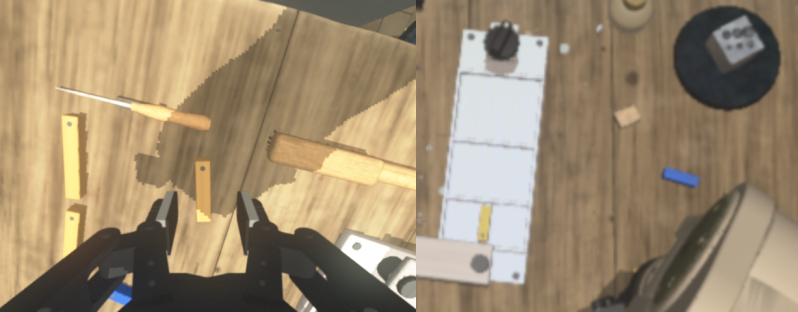

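Call:
step_arm --moves '[[[-6, -3, 15], [0.003, -0.006, 0], 40], [[-6, -3, 15], [0.003, -0.006, 0], 40], [[-6, -3, 33], [0.003, -0.006, 0], 40], [[-6, -3, 33], [0.003, -0.006, 0], 40], [[-6, -3, 33], [0.003, -0.006, 0], 5], [[-6, -3, 33], [0.003, -0.006, 0], 5], [[-6, -3, 33], [0.003, -0.006, 0], 5], [[-6, -3, 33], [0.003, -0.006, 0], 5]]'

```text
clock: 6.92
tcp_pos: [0.3974, -0.1698, 0.0076]
orientation: [0.002, -0.125, 0.992, -0.002]
wrist_force: [-0.7, 1.7, 6.7]
finger_gap: 0.0102
grip_force: 49.3
```

Call:
step_arm --moves '[[[0, 0, 0], [0, 0, 0], 5], [[0, 0, -70], [0, 0, 0], 5], [[0, 0, -70], [0, 0, 0], 5], [[0, 0, -70], [0, 0, 0], 5]]'

```text
clock: 7.25
tcp_pos: [0.3999, -0.1719, 0.0818]
orientation: [0.004, -0.125, 0.992, -0.004]
wrist_force: [1.5, -1.0, -0.2]
finger_gap: 0.0104
grip_force: 49.2
```

```bash
python3 - <<'E'
from h import *
go([.5296,.0031,.075],np.pi/2-.109)
E
```

```text
j6 -0.8404929756272087 dyaw -0.3591717794260165
shift [-168.9  137.5    6.8] turn [-0.008  0.01   0.359]
```

Call:
step_arm --moves '[[[-171, 137, 7], [-0.006, 0.008, 0.359], 5], [[-171, 137, 7], [-0.006, 0.008, 0.359], 5], [[-171, 137, 7], [-0.006, 0.008, 0.359], 5], [[-171, 137, 7], [-0.006, 0.008, 0.359], 5], [[-171, 137, 7], [-0.006, 0.008, 0.359], 5], [[-171, 137, 7], [-0.006, 0.008, 0.359], 5], [[-171, 137, 7], [-0.006, 0.008, 0.359], 5], [[-171, 137, 7], [-0.006, 0.008, 0.359], 5]]'

```text
clock: 7.92
tcp_pos: [0.529, 0.0066, 0.0691]
orientation: [-0.003, 0.053, 0.999, 0.001]
wrist_force: [-0.8, -0.7, -0.9]
finger_gap: 0.0098
grip_force: 51.6
```

Call:
step_arm --moves '[[[0, 0, 0], [0, 0, 0], 5], [[0, 0, 0], [0, 0, 0], 5]]'

```text
clock: 8.08
tcp_pos: [0.5275, 0.0046, 0.0693]
orientation: [-0.003, 0.055, 0.998, 0.001]
wrist_force: [-0.9, -0.2, -0.9]
finger_gap: 0.0097
grip_force: 51.6
```

```bash
python3 - <<'E'
from seg import *
go([.5315,.0031,.0185],np.pi/2-.109)
snap('wrist','w7'); p,r,s=pose()
for a,d,q in seg('w7'): print(np.round(q[0],1),np.round(q[1],1),[(r.inv().apply(onz('w7',t,p[2]+.0045)-p)*1000).round(1) for t in (a,d)])
E
```

```text
j6 -0.03458559225829127 dyaw 0.0009317206323469218
shift [-4.5 -1.1 50.7] turn [ 0.002 -0.007 -0.001]
[314.  169.5] [73. 20.] [array([76.3, -1.6, -4. ]), array([48.7, -1.7, -4.2])]
[319.  308.5] [107.  24.] [array([28.2,  0.3, -4.3]), array([-23.3,   0.3,  -4.7])]
```

Call:
step_arm --moves '[[[-4, -1, 30], [0.002, -0.006, 0], 5], [[-4, -1, 45], [0.002, -0.006, 0], 5], [[-4, -1, 50], [0.002, -0.006, 0], 5], [[-4, -1, 50], [0.002, -0.006, 0], 5], [[-4, -1, 50], [0.002, -0.006, 0], 20], [[-4, -1, 50], [0.002, -0.006, 0], 20], [[-4, -1, 50], [0.002, -0.006, 0], 22], [[-4, -1, 50], [0.002, -0.006, 0], 22]]'

```text
clock: 8.8
tcp_pos: [0.5323, 0.0037, 0.0199]
orientation: [0.0, 0.055, 0.999, 0.0]
wrist_force: [-0.3, 0.2, 0.2]
finger_gap: 0.022
grip_force: 0.0
```

Call:
step_arm --moves '[[[0, 0, -30], [0, 0, 0], 22], [[0, 0, -70], [0, 0, 0], 40], [[0, 0, -70], [0, 0, 0], 40], [[0, 0, -70], [0, 0, 0], 40]]'

```text
clock: 9.13
tcp_pos: [0.5345, 0.0037, 0.0923]
orientation: [0.003, 0.054, 0.999, -0.0]
wrist_force: [-0.3, 0.4, -0.3]
finger_gap: 0.0404
grip_force: 0.0
```

```bash
python3 - <<'E'
from seg import *
go([.4715,-.2698,.05],np.pi/2+.005)
snap('wrist','w8'); p,r,s=pose(); snap('top','top2')
for a,d,q in seg('w8'): 
    A=onz('w8',a,.023);B=onz('w8',d,.023);print(((A+B)/2)[:2].round(4),np.linalg.norm(A-B).round(4),np.arctan((A-B)[1]/(A-B)[0]).round(3))
E
```

```text
j6 -0.0347024752934336 dyaw 0.11375835710553983
shift [  33.2 -278.7   42.1] turn [-0.     0.006 -0.114]
[0.4707 0.0083] 0.0376 -0.113
[0.5522 0.0009] 0.0097 1.46
```

Call:
step_arm --moves '[[[39, -279, 10], [0, 0.003, -0.114], 40], [[39, -279, 10], [0, 0.003, -0.114], 40], [[39, -279, 10], [0, 0.003, -0.114], 40], [[39, -279, 10], [0, 0.003, -0.114], 40], [[39, -279, 10], [0, 0.003, -0.114], 40], [[39, -279, 10], [0, 0.003, -0.114], 40], [[39, -279, 42], [0, 0.003, -0.114], 40], [[39, -279, 42], [0, 0.003, -0.114], 40]]'

```text
clock: 9.9
tcp_pos: [0.46, -0.2726, 0.0433]
orientation: [-0.003, 0.0, 1.0, 0.001]
wrist_force: [-0.8, 0.5, -0.1]
finger_gap: 0.0402
grip_force: 0.0
```

Call:
step_arm --moves '[[[0, 0, 0], [0, 0, 0], 40], [[0, 0, 0], [0, 0, 0], 40]]'

```text
clock: 10.07
tcp_pos: [0.4616, -0.2681, 0.0459]
orientation: [-0.003, -0.002, 1.0, 0.002]
wrist_force: [0.3, -0.4, 0.4]
finger_gap: 0.0397
grip_force: 0.0
```

```bash
python3 - <<'E'
from seg import *
go([.4655,-.2698,.005],np.pi/2+.005)
for s,c in [('w9','wrist'),('top3','top')]:
  snap(c,s);print(s)
  for a,d,q in seg(s): 
    A=onz(s,a,.012);B=onz(s,d,.012);print(np.round(q[0]),((A+B)/2)[:2].round(4),np.linalg.norm(A-B).round(4),np.arctan((A-B)[1]/(A-B)[0]).round(3))
E
```

```text
j6 -0.6801402788064767 dyaw 0.0007624583755494463
shift [-4.1 -1.9 40.9] turn [ 0.003 -0.006 -0.001]
w9
[315. 280.] [ 0.4622 -0.27  ] 0.0522 0.019
top3
[119. 200.] [0.5881 0.3649] 0.0178 -1.238
[317. 226.] [ 0.5345 -0.0256] 0.0415 0.339
[350. 324.] [ 0.3444 -0.09  ] 0.0785 1.568
```

View pics/w9.png

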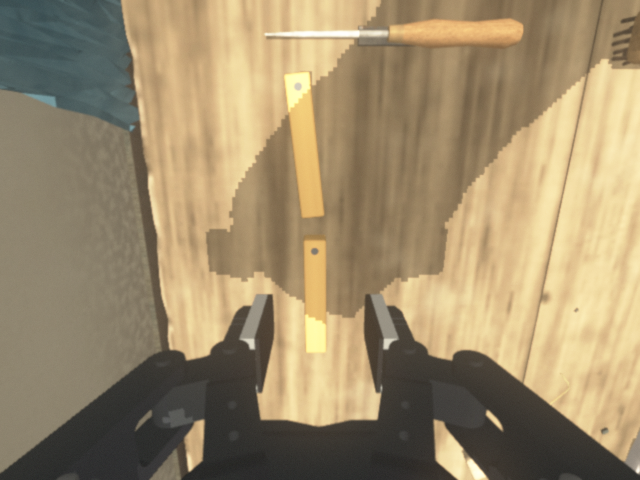

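Call:
step_arm --moves '[[[-4, -2, 20], [0.003, -0.006, 0], 40], [[-4, -2, 40], [0.003, -0.006, 0], 40], [[-4, -2, 40], [0.003, -0.006, 0], 40], [[-4, -2, 40], [0.003, -0.006, 0], 5], [[-4, -2, 40], [0.003, -0.006, 0], 5], [[-4, -2, 40], [0.003, -0.006, 0], 5], [[-4, -2, 40], [0.003, -0.006, 0], 5], [[-4, -2, 40], [0.003, -0.006, 0], 5]]'

```text
clock: 10.83
tcp_pos: [0.4679, -0.2711, 0.0089]
orientation: [0.003, -0.003, 1.0, -0.002]
wrist_force: [0.4, 2.1, 6.9]
finger_gap: 0.0095
grip_force: 49.5
```

Call:
step_arm --moves '[[[0, 0, 0], [0, 0, 0], 5], [[0, 0, -75], [0, 0, 0], 5], [[0, 0, -75], [0, 0, 0], 5], [[0, 0, -75], [0, 0, 0], 5]]'

```text
clock: 11.17
tcp_pos: [0.4702, -0.2738, 0.0891]
orientation: [0.006, -0.003, 1.0, -0.005]
wrist_force: [0.6, -1.4, -0.8]
finger_gap: 0.0095
grip_force: 49.0
```

```bash
python3 - <<'E'
from jig import *
for s in (.019,-.019):
  t=np.array([.5436,.0016])+R2(-.1087)@[.059-.006,s]; print(t.round(4)); 
go([*(np.array([.5436,.0016])+R2(-.1087)@[.052,.019]),.08],np.pi/2-.109)
E
```

```text
[0.5983 0.0147]
[ 0.5942 -0.023 ]
j6 -0.6798124525448346 dyaw -0.11411608501311132
shift [-128.6  288.     7.8] turn [-0.009  0.012  0.114]
```

Call:
step_arm --moves '[[[-129, 288, 4], [-0.006, 0.008, 0.114], 5], [[-129, 288, 4], [-0.006, 0.008, 0.114], 5], [[-129, 288, 4], [-0.006, 0.008, 0.114], 5], [[-129, 288, 4], [-0.006, 0.008, 0.114], 5], [[-129, 288, 4], [-0.006, 0.008, 0.114], 5], [[-129, 288, 4], [-0.006, 0.008, 0.114], 5], [[-129, 288, 4], [-0.006, 0.008, 0.114], 5], [[-129, 288, 4], [-0.006, 0.008, 0.114], 5]]'

```text
clock: 11.83
tcp_pos: [0.5955, 0.0214, 0.0781]
orientation: [-0.002, 0.053, 0.999, 0.002]
wrist_force: [-0.5, 0.2, -2.1]
finger_gap: 0.0098
grip_force: 49.0
```

Call:
step_arm --moves '[[[0, 0, 0], [0, 0, 0], 5], [[0, 0, 0], [0, 0, 0], 5]]'

```text
clock: 12.0
tcp_pos: [0.5945, 0.0192, 0.0778]
orientation: [-0.002, 0.053, 0.999, 0.002]
wrist_force: [-1.2, 0.4, -1.0]
finger_gap: 0.0095
grip_force: 49.1
```

```bash
python3 - <<'E'
from jig import *
from seg import seg
t=np.array([.5436,.0016])+R2(-.1087)@[.055,.019]
go([*t,.020],np.pi/2-.109)
snap('wrist','w10'); p,r,s=pose()
for a,d,q in seg('w10'): print(np.round(q[0],1),np.round(q[1],1),[(r.inv().apply(onz('w10',t,p[2]+.0035)-p)*1000).round(1) for t in (a,d)],[onz('w10',t,.023).round(4) for t in (a,d)])
save('w10','w10')
E
```

```text
j6 0.0017239272306949621 dyaw -0.003236434228083951
shift [-6.6 -4.2 57.7] turn [ 0.003 -0.005  0.003]
[273.9  38.6] [77.1 13.5] [array([119.1, -14.7,  -2.9]), array([ 95. , -14.4,  -3. ])] [array([0.456 , 0.0118, 0.023 ]), array([0.4899, 0.0085, 0.023 ])]
[219.6 160.9] [102.  21.] [array([ 81.8, -44.7,  -3.2]), array([ 48.3, -28.4,  -3.3])] [array([ 0.504 , -0.0361,  0.023 ]), array([ 0.5536, -0.0183,  0.023 ])]
[318.5 373. ] [24. 23.] [array([-24.1,   1.1,  -3.6]), array([-37.3,   1.1,  -3.7])] [array([0.66  , 0.0122, 0.023 ]), array([0.6786, 0.0102, 0.023 ])]
```

View pics/w10.png

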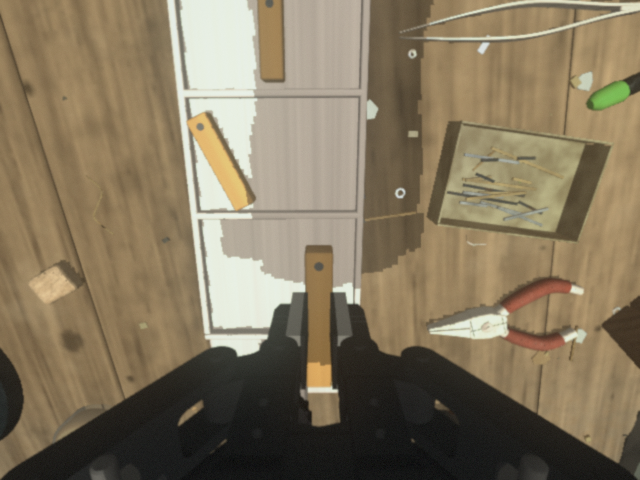

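Call:
step_arm --moves '[[[-6, -4, 0], [0.003, -0.005, 0.003], 5], [[-6, -4, 30], [0.003, -0.005, 0.003], 5], [[-6, -4, 52], [0.003, -0.005, 0.003], 5], [[-6, -4, 57], [0.003, -0.005, 0.003], 5], [[-6, -4, 57], [0.003, -0.005, 0.003], 5], [[-6, -4, 57], [0.003, -0.005, 0.003], 20], [[-6, -4, 57], [0.003, -0.005, 0.003], 20], [[-6, -4, 57], [0.003, -0.005, 0.003], 20]]'

```text
clock: 12.72
tcp_pos: [0.5999, 0.0125, 0.0216]
orientation: [0.001, 0.057, 0.998, 0.0]
wrist_force: [0.4, 0.0, -0.2]
finger_gap: 0.02
grip_force: 0.0
```

Call:
step_arm --moves '[[[0, 0, 0], [0, 0, 0], 21], [[0, 0, -30], [0, 0, 0], 21], [[0, 0, -75], [0, 0, 0], 36], [[0, 0, -75], [0, 0, 0], 36], [[0, 0, -75], [0, 0, 0], 36]]'

```text
clock: 13.13
tcp_pos: [0.6023, 0.013, 0.0998]
orientation: [0.004, 0.056, 0.998, -0.0]
wrist_force: [0.4, 0.4, 0.2]
finger_gap: 0.0361
grip_force: 0.0
```

```bash
python3 - <<'E'
from seg import *
s='w10'
# mid corners: end-mids
A=onz(s,(199,118),.023);B=onz(s,(244,206),.023);print(A,B,((A+B)/2).round(4),np.linalg.norm(A-B),np.arctan((A-B)[1]/(A-B)[0]))
c=(A+B)/2
go([*c[:2],.055],np.pi/2+np.arctan((A-B)[1]/(A-B)[0]))
E
```

```text
[ 0.50504658 -0.03412325  0.023     ] [ 0.55389586 -0.01855547  0.023     ] [ 0.5295 -0.0263  0.023 ] 0.05126994373839461 0.30851434956475304
j6 9.386349339644338e-05 dyaw 0.4202174583151288
shift [ 68.3 -47.3  44.3] turn [-0.001  0.007 -0.42 ]
```

```bash
python3 - <<'E'
from seg import *
go([.5352,-.0245,.045],np.pi/2+.32)
E
```

```text
j6 9.386349339644338e-05 dyaw 0.43170310875037554
shift [ 62.9 -44.8  54.3] turn [-0.001  0.007 -0.432]
```

Call:
step_arm --moves '[[[63, -45, 30], [0, 0.005, -0.432], 20], [[63, -45, 30], [0, 0.005, -0.432], 20], [[63, -45, 30], [0, 0.005, -0.432], 20], [[63, -45, 30], [0, 0.005, -0.432], 20], [[63, -45, 50], [0, 0.005, -0.432], 20], [[63, -45, 50], [0, 0.005, -0.432], 20], [[63, -45, 50], [0, 0.005, -0.432], 20], [[63, -45, 50], [0, 0.005, -0.432], 20]]'

```text
clock: 13.8
tcp_pos: [0.5314, -0.0242, 0.0457]
orientation: [-0.003, -0.159, 0.987, 0.0]
wrist_force: [0.3, -0.3, 0.6]
finger_gap: 0.0199
grip_force: 0.0
```

```bash
python3 - <<'E'
from seg import *
snap('wrist','w11')
go([.5352,-.0245,.0175],np.pi/2+.32)
p,r,s=pose();print(p)
for a,d,q in seg('w11'): print(np.round(q[0],1),np.round(q[1],1),[(r.inv().apply(onz('w11',t,.023)-p)*1000).round(1) for t in (a,d)],[onz('w11',t,.023).round(4) for t in (a,d)])
E
```

```text
j6 -0.5158319921566562 dyaw -0.00016219144089268944
shift [-3.2 -1.3 28.6] turn [ 0.001 -0.005  0.   ]
[ 0.53193107 -0.02427049  0.04616478]
[424.7 195.6] [22.5 85.4] [array([65.1, 58.2, 23.6]), array([30. , 41.5, 23.4])] [array([0.4517, 0.0104, 0.023 ]), array([0.4903, 0.0057, 0.023 ])]
[313.3 280.5] [95.4 21.5] [array([30.1, -2.7, 23.3]), array([-22.2,  -2. ,  23.1])] [array([ 0.5041, -0.0363,  0.023 ]), array([ 0.5535, -0.0192,  0.023 ])]
[340.6 407.9] [19.3 49.2] [array([-59.3,  19.4,  22.9]), array([-89.2,   5.8,  22.7])] [array([0.582 , 0.0128, 0.023 ]), array([0.6146, 0.0093, 0.023 ])]
```

Call:
step_arm --moves '[[[-3, -2, 10], [0, -0.005, 0], 20], [[-3, -2, 28], [0, -0.005, 0], 20], [[-3, -2, 29], [0, -0.005, 0], 20], [[-3, -2, 29], [0, -0.005, 0], 20], [[-3, -2, 29], [0, -0.005, 0], 5], [[-3, -2, 29], [0, -0.005, 0], 5], [[-3, -2, 29], [0, -0.005, 0], 5], [[-3, -2, 29], [0, -0.005, 0], 5]]'

```text
clock: 14.52
tcp_pos: [0.5357, -0.0253, 0.0177]
orientation: [0.001, -0.159, 0.987, 0.0]
wrist_force: [1.2, -0.3, 0.8]
finger_gap: 0.01
grip_force: 49.9
```

Call:
step_arm --moves '[[[0, 0, 0], [0, 0, 0], 5], [[0, 0, -20], [0, 0, 0], 5], [[0, 0, -20], [0, 0, 0], 5]]'

```text
clock: 14.77
tcp_pos: [0.5368, -0.0256, 0.0394]
orientation: [0.002, -0.159, 0.987, 0.0]
wrist_force: [0.9, -0.1, 0.2]
finger_gap: 0.0101
grip_force: 49.6
```

```bash
python3 - <<'E'
from jig import *
t=np.array([.5436,.0016])+R2(-.1087)@[-.008,0]
go([*t,.04],np.pi/2-.109)
E
```

```text
j6 -0.5180373034987497 dyaw -0.42926901169971066
shift [-7.8 27.  -0.6] turn [0.    0.003 0.429]
```

Call:
step_arm --moves '[[[-8, 27, -2], [0, 0.002, 0.429], 5], [[-8, 27, -2], [0, 0.002, 0.429], 5], [[-8, 27, -2], [0, 0.002, 0.429], 5], [[-8, 27, -2], [0, 0.002, 0.429], 5], [[-8, 27, -2], [0, 0.002, 0.429], 5], [[-8, 27, -2], [0, 0.002, 0.429], 5], [[-8, 27, -2], [0, 0.002, 0.429], 5]]'

```text
clock: 15.35
tcp_pos: [0.5342, 0.0028, 0.0388]
orientation: [-0.001, 0.054, 0.999, 0.0]
wrist_force: [0.2, -0.3, -0.2]
finger_gap: 0.01
grip_force: 49.6
```

```bash
python3 - <<'E'
from jig import *
from seg import seg
t=np.array([.5436,.0016])+R2(-.1087)@[-.008,0]
snap('wrist','w12')
go([*t,.018],np.pi/2-.109)
p,r,s=pose();print(p,s['finger_gap'])
for a,d,q in seg('w12'): print(np.round(q[0],1),np.round(q[1],1),[(r.inv().apply(onz('w12',t,p[2]+.005)-p)*1000).round(1) for t in (a,d)])
E
```

```text
j6 -0.037855009373934045 dyaw -0.0012551230667121605
shift [-1.5 -0.1 20.9] turn [ 0.001 -0.002  0.001]
[0.53423871 0.00273732 0.03887301] 0.009888531954851364
[316. 161.] [90. 24.] [array([82.2, -1. , -4.8]), array([48.8, -1.1, -4.9])]
[338.5 407.5] [29.  3.] [array([-40.3,   9.2,  -5.1]), array([-57.3,   9.5,  -5.1])]
```

Call:
step_arm --moves '[[[-3, 0, 15], [0, -0.002, 0], 5], [[-3, 0, 20], [0, -0.002, 0], 5], [[-3, 0, 21], [0, -0.002, 0], 5], [[-3, 0, 21], [0, -0.002, 0], 5], [[-3, 0, 21], [0, -0.002, 0], 20], [[-3, 0, 21], [0, -0.002, 0], 20], [[-3, 0, 21], [0, -0.002, 0], 22], [[-3, 0, 21], [0, -0.002, 0], 22]]'

```text
clock: 16.07
tcp_pos: [0.5373, 0.0025, 0.0182]
orientation: [0.0, 0.054, 0.999, 0.0]
wrist_force: [-0.7, -0.2, -0.5]
finger_gap: 0.0218
grip_force: 0.0
```

Call:
step_arm --moves '[[[0, 0, -30], [0, 0, 0], 22], [[0, 0, -75], [0, 0, 0], 40], [[0, 0, -75], [0, 0, 0], 40], [[0, 0, -75], [0, 0, 0], 40]]'

```text
clock: 16.4
tcp_pos: [0.5399, 0.0021, 0.0962]
orientation: [0.003, 0.054, 0.999, 0.0]
wrist_force: [-0.1, -1.1, -0.3]
finger_gap: 0.04
grip_force: 0.0
```

```bash
python3 - <<'E'
from h import *
d=np.array([np.cos(.105),np.sin(.105)])
print(np.array([.3927,-.2746])-.004*d)
go([*(np.array([.3927,-.2746])-.004*d),.06],np.pi/2+.105)
E
```

```text
[ 0.38872203 -0.27501923]
j6 -0.036589352006254516 dyaw 0.2136675309492415
shift [ 120.4 -291.9   35.2] turn [-0.     0.007 -0.214]
```

Call:
step_arm --moves '[[[120, -292, 10], [0, 0.005, -0.214], 40], [[120, -292, 10], [0, 0.005, -0.214], 40], [[120, -292, 10], [0, 0.005, -0.214], 40], [[120, -292, 10], [0, 0.005, -0.214], 40], [[120, -292, 10], [0, 0.005, -0.214], 40], [[120, -292, 10], [0, 0.005, -0.214], 40], [[120, -292, 10], [0, 0.005, -0.214], 40], [[120, -292, 40], [0, 0.005, -0.214], 40]]'

```text
clock: 17.07
tcp_pos: [0.3871, -0.28, 0.0557]
orientation: [0.0, -0.052, 0.999, -0.003]
wrist_force: [2.5, -0.7, 0.6]
finger_gap: 0.0402
grip_force: 0.0
```

Call:
step_arm --moves '[[[0, 0, 0], [0, 0, 0], 40], [[0, 0, 0], [0, 0, 0], 40], [[0, 0, 0], [0, 0, 0], 40]]'

```text
clock: 17.32
tcp_pos: [0.3854, -0.2739, 0.0519]
orientation: [-0.003, -0.052, 0.999, 0.002]
wrist_force: [-0.1, -0.4, 0.2]
finger_gap: 0.0399
grip_force: 0.0
```

```bash
python3 - <<'E'
from seg import *
snap('wrist','w13');snap('top','top4')
go([.3887,-.275,.006],np.pi/2+.107)
p,r,s=pose();print(p)
for s,h in (('w13',.012),('top4',.023)):
  for a,d,q in seg(s): 
    A=onz(s,a,h);B=onz(s,d,h);print(s,np.round(q[0]),((A+B)/2)[:2].round(4),np.linalg.norm(A-B).round(4),np.arctan((A-B)[1]/(A-B)[0]).round(3),(r.inv().apply((A+B)/2-p)*1000).round(1))
E
```

```text
j6 -0.8908946789365723 dyaw 0.0003509210916876615
shift [-2.2 -1.4 46.9] turn [ 0.002 -0.005 -0.   ]
[ 0.38664409 -0.27391353  0.05287494]
w13 [451. 210.] [ 0.341  -0.2083] 0.0477 -1.552 [38.2 70.  41.2]
w13 [314. 274.] [ 0.3853 -0.276 ] 0.0566 0.1 [ 1.4 -2.  40.9]
top4 [298. 189.] [0.6065 0.0104] 0.0584 -0.089 [-249.   259.3   29.1]
top4 [119. 200.] [0.5858 0.3599] 0.0176 -1.238 [-265.6  609.    29.6]
top4 [302. 226.] [0.5337 0.0024] 0.0399 -0.095 [-175.8  259.1   29.4]
top4 [444. 286.] [ 0.417  -0.2692] 0.0203 0.107 [-30.8   1.4  29.7]
top4 [350. 324.] [ 0.3451 -0.0895] 0.0775 1.568 [ 21.6 187.8  30.3]
```

Call:
step_arm --moves '[[[-2, -2, 25], [0.002, -0.005, 0], 40], [[-2, -2, 47], [0.002, -0.005, 0], 40], [[-2, -2, 47], [0.002, -0.005, 0], 40], [[-2, -2, 47], [0.002, -0.005, 0], 5], [[-2, -2, 47], [0.002, -0.005, 0], 5], [[-2, -2, 47], [0.002, -0.005, 0], 5], [[-2, -2, 47], [0.002, -0.005, 0], 5], [[-2, -2, 47], [0.002, -0.005, 0], 5]]'

```text
clock: 18.08
tcp_pos: [0.3892, -0.2769, 0.0072]
orientation: [0.001, -0.053, 0.999, -0.001]
wrist_force: [-0.1, 1.7, 7.8]
finger_gap: 0.0098
grip_force: 49.7
```

Call:
step_arm --moves '[[[0, 0, 0], [0, 0, 0], 5], [[0, 0, -75], [0, 0, 0], 5], [[0, 0, -75], [0, 0, 0], 5], [[0, 0, -75], [0, 0, 0], 5]]'

```text
clock: 18.42
tcp_pos: [0.3913, -0.2796, 0.087]
orientation: [0.003, -0.053, 0.999, -0.004]
wrist_force: [0.7, -1.3, -1.1]
finger_gap: 0.0099
grip_force: 49.1
```

```bash
python3 - <<'E'
from jig import *
t=np.array([.5436,.0016])+R2(-.1087)@[.055,-.019];print(t)
go([*t,.085],np.pi/2-.109)
E
```

```text
[ 0.59621415 -0.0232546 ]
j6 -0.8924543400684959 dyaw -0.21414395141435394
shift [-230.7  233.5    1.4] turn [-0.008  0.007  0.214]
```

Call:
step_arm --moves '[[[-231, 234, -3], [-0.005, 0.005, 0.214], 5], [[-231, 234, -3], [-0.005, 0.005, 0.214], 5], [[-231, 234, -3], [-0.005, 0.005, 0.214], 5], [[-231, 234, -3], [-0.005, 0.005, 0.214], 5], [[-231, 234, -3], [-0.005, 0.005, 0.214], 5], [[-231, 234, -3], [-0.005, 0.005, 0.214], 5], [[-231, 234, -3], [-0.005, 0.005, 0.214], 5], [[-231, 234, -3], [-0.005, 0.005, 0.214], 5]]'

```text
clock: 19.08
tcp_pos: [0.5922, -0.0204, 0.0839]
orientation: [-0.002, 0.054, 0.999, 0.002]
wrist_force: [0.9, -1.4, -0.4]
finger_gap: 0.01
grip_force: 49.1
```

Call:
step_arm --moves '[[[0, 0, 0], [0, 0, 0], 5], [[0, 0, 0], [0, 0, 0], 5], [[0, 0, 0], [0, 0, 0], 5]]'

```text
clock: 19.33
tcp_pos: [0.5906, -0.0221, 0.0833]
orientation: [-0.003, 0.054, 0.999, 0.002]
wrist_force: [-1.1, 0.6, -0.7]
finger_gap: 0.0097
grip_force: 49.2
```

```bash
python3 - <<'E'
from seg import *
snap('wrist','w14')
go([.5962,-.0233,.0185],np.pi/2-.109)
p,r,s=pose();print(p,s['finger_gap'])
for s,h in (('w14',p[2]+.005),('w14',.023)):
  for a,d,q in seg(s): 
    A=onz(s,a,h);B=onz(s,d,h);print(s,np.round(q[0]),A[:2],B[:2],[(r.inv().apply(t-p)*1000).round(1) for t in (A,B)])
E
```

```text
j6 -0.0666413921727583 dyaw 0.00034764621920446714
shift [-6.4 -0.1 64.8] turn [ 0.003 -0.006 -0.   ]
[ 0.59026031 -0.0227779   0.08335092] 0.009895706140131022
w14 [352.  39.] [0.4733946  0.00239965] [ 0.49778862 -0.00053012] [array([118.9,  12.3,  -4.2]), array([94.4, 12. , -4.4])]
w14 [351. 155.] [ 0.50743414 -0.00061112] [ 0.54242374 -0.00461614] [array([84.8, 13. , -4.4]), array([49.6, 12.9, -4.6])]
w14 [374. 275.] [0.55220877 0.00509626] [5.9736990e-01 1.4968892e-04] [array([40.9, 23.6, -4.7]), array([-4.5, 23.6, -4.9])]
w14 [352.  39.] [0.45440856 0.01030967] [0.49030869 0.005998  ] [array([138.3,  17.9,  61.3]), array([102.1,  17.5,  61.1])]
w14 [351. 155.] [0.50450379 0.0058788 ] [ 5.55997217e-01 -1.53055808e-05] [array([88. , 18.9, 61. ]), array([36.2, 18.7, 60.6])]
w14 [374. 275.] [0.57039763 0.01427822] [0.63686026 0.00699846] [array([23.4, 34.5, 60.6]), array([-43.5,  34.5,  60.2])]
```

View pics/w14.png

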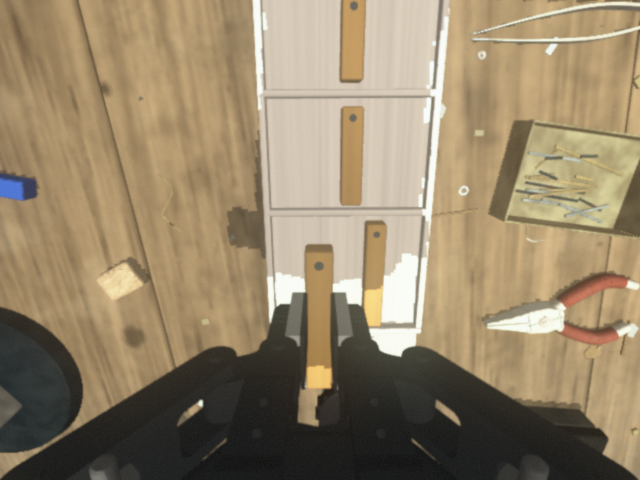

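Call:
step_arm --moves '[[[-7, 0, 5], [0.003, -0.005, 0], 5], [[-7, 0, 40], [0.003, -0.005, 0], 5], [[-7, 0, 58], [0.003, -0.005, 0], 5], [[-7, 0, 64], [0.003, -0.005, 0], 5], [[-7, 0, 64], [0.003, -0.005, 0], 5], [[-7, 0, 64], [0.003, -0.005, 0], 20], [[-7, 0, 64], [0.003, -0.005, 0], 20], [[-7, 0, 64], [0.003, -0.005, 0], 20]]'

```text
clock: 20.05
tcp_pos: [0.5982, -0.0234, 0.0201]
orientation: [0.0, 0.055, 0.998, 0.0]
wrist_force: [0.0, -0.5, -0.1]
finger_gap: 0.02
grip_force: 0.0
```

Call:
step_arm --moves '[[[0, 0, 0], [0, 0, 0], 21], [[0, 0, -30], [0, 0, 0], 21], [[0, 0, -95], [0, 0, 0], 36], [[0, 0, -95], [0, 0, 0], 36], [[0, 0, -95], [0, 0, 0], 36]]'

```text
clock: 20.47
tcp_pos: [0.6018, -0.0234, 0.1211]
orientation: [0.005, 0.054, 0.999, -0.0]
wrist_force: [1.9, -0.2, 0.9]
finger_gap: 0.0363
grip_force: 0.0
```

```bash
python3 - <<'E'
from seg import *
go([.48,.05,.14])
snap('top','top5')
for s,h in (('top5',.023),):
  for a,d,q in seg(s): 
    A=onz(s,a,h);B=onz(s,d,h);print(s,np.round(q[0]),A[:2],B[:2])
E
```

```text
shift [128.8  59.8 -20.2] turn []
top5 [352. 324.] [ 0.34493895 -0.12821888] [ 0.34514441 -0.05824759]
top5 [410. 325.] [ 0.34388379 -0.17546581] [ 0.34375135 -0.23026666]
```

```bash
python3 - <<'E'
from seg import *
go([.445,.12,.15],2.24)
E
```

```text
j6 -0.0638044678447462 dyaw 0.7779923013309711
shift [169.9 125.5 -32.8] turn [-0.002  0.007 -0.778]
```

Call:
step_arm --moves '[[[170, 125, -32], [-0.001, 0.006, -0.778], 40], [[170, 125, -32], [-0.001, 0.006, -0.778], 40], [[170, 125, -32], [-0.001, 0.006, -0.778], 40], [[170, 125, -32], [-0.001, 0.006, -0.778], 40], [[170, 125, -32], [-0.001, 0.006, -0.778], 40], [[170, 125, -32], [-0.001, 0.006, -0.778], 40], [[170, 125, -32], [-0.001, 0.006, -0.778], 40], [[170, 125, -32], [-0.001, 0.006, -0.778], 40]]'

```text
clock: 21.18
tcp_pos: [0.441, 0.1206, 0.146]
orientation: [-0.003, -0.33, 0.944, 0.001]
wrist_force: [0.2, -1.0, 0.1]
finger_gap: 0.0401
grip_force: 0.0
```

```bash
python3 - <<'E'
from seg import *
snap('wrist','w15');snap('top','top6')
p,r,s=pose();print(p)
im=np.load('pics/w15.npz')['im']
c=im[:,:]; u=proj('w15',[.4409,.1292,.055])[0];print(u)
x0,y0=int(max(u[0]-60,0)),int(max(u[1]-60,0)); g=im[y0:y0+120,x0:x0+120].max(2)
n,l,st,ce=cv2.connectedComponentsWithStats((g<70).astype(np.uint8))
for i in range(1,n):
  if st[i,4]>40: print(st[i],ce[i]+[x0,y0])
for s,h in (('top6',.023),):
  for a,d,q in seg(s):
    A=onz(s,a,h);B=onz(s,d,h);print(s,np.round(q[0]),((A+B)/2)[:2],A[:2],B[:2])
C=np.hstack([cv2.resize(im,(520,390)),cv2.resize(np.load('pics/top6.npz')['im'][130:310,250:379],(280,390),interpolation=2)])
cv2.imwrite('pics/c15.png',C[...,::-1])
E
```

```text
[0.44192978 0.11991068 0.14595077]
[327.41338948 253.95776563]
[ 54  46  18  26 397] [329.37027708 251.78589421]
[  0 102   6  18  97] [269.26804124 304.        ]
[ 99 102  10  18 125] [369.216 304.768]
top6 [298. 188.] [0.60916578 0.01006896] [0.63537538 0.00733185] [0.58295618 0.01280607]
top6 [317. 187.] [ 0.61123421 -0.02563528] [ 0.63327383 -0.02804567] [ 0.5891946 -0.0232249]
top6 [410. 326.] [ 0.34288849 -0.20284081] [ 0.34295463 -0.17544424] [ 0.34282236 -0.23023738]
```

View pics/c15.png

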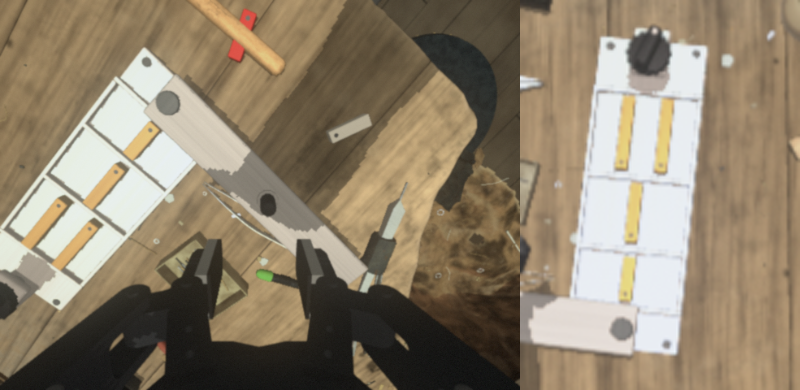

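```bash
python3 - <<'E'
from seg import *
h=onz('w15',(329.4,251.8),.047);print(h, np.arctan2(h[1]-.0144,h[0]-.4263),np.hypot(h[1]-.0144,h[0]-.4263))
print(tri([('w15',(329.4,251.8)),('top0',(160+240/3.3-.35,130+474/3.3-.35)),('w1',(558,230))]))
go([*h[:2],.08],2.24)
E
```

```text
[0.44079273 0.13124378 0.047     ] 1.4473914903080056 0.1177391581538008
[0.44122443 0.13179994 0.04467984]
j6 -0.5792490598554783 dyaw 0.0010495580282143813
shift [-6.5  9.3 66. ] turn [ 0.004 -0.006 -0.001]
```

Call:
step_arm --moves '[[[-7, 9, 30], [0.004, -0.006, 0], 50], [[-7, 9, 60], [0.004, -0.006, 0], 50], [[-7, 9, 80], [0.004, -0.006, 0], 50], [[-7, 9, 100], [0.004, -0.006, 0], 50], [[-7, 9, 106], [0.004, -0.006, 0], 50], [[-7, 9, 106], [0.004, -0.006, 0], 50], [[-7, 9, 106], [0.004, -0.006, 0], 5], [[-7, 9, 106], [0.004, -0.006, 0], 5]]' --grip_force 30

```text
clock: 21.95
tcp_pos: [0.4428, 0.1312, 0.0417]
orientation: [0.001, -0.328, 0.945, -0.0]
wrist_force: [0.2, 0.1, -0.1]
finger_gap: 0.0268
grip_force: 0.0
```

Call:
step_arm --moves '[[[0, 0, 0], [0, 0, 0], 5], [[0, 0, 0], [0, 0, 0], 5], [[0, 0, 0], [0, 0, 0], 5], [[0, 0, 0], [0, 0, 0], 5]]'

```text
clock: 22.28
tcp_pos: [0.443, 0.1317, 0.042]
orientation: [0.002, -0.328, 0.945, 0.0]
wrist_force: [0.4, 0.4, 7.0]
finger_gap: 0.0125
grip_force: 29.7
```

```bash
python3 - <<'E'
from seg import *
p,r,s=pose();c=np.array([.4258,.0144]);print(p,s['finger_gap'])
a0=np.arctan2(*(p[:2]-c)[::-1]);rad=np.linalg.norm(p[:2]-c);print(a0,rad)
for a in np.linspace(a0,-.13,13)[1:]:
    t=np.array([*(c+.120*np.array([np.cos(a),np.sin(a)])),p[2]]); print(a.round(2),(r.inv().apply(t-p)*1000).round(0))
E
```

```text
[0.44300521 0.1316975  0.04195926] 0.012505390080194379
1.4251547831359233 0.11855261303648454
1.3 [-11. -11.   0.]
1.17 [-19. -24.   0.]
1.04 [-26. -38.   0.]
0.91 [-30. -53.   0.]
0.78 [-33. -68.   0.]
0.65 [-34. -84.   0.]
0.52 [-32. -99.   0.]
0.39 [ -29. -115.    0.]
0.26 [ -24. -129.    0.]
0.13 [ -17. -143.    0.]
-0.0 [  -8. -156.    0.]
-0.13 [   3. -167.    0.]
```

Call:
step_arm --moves '[[[-11, -11, 0], [0, 0, 0], 5], [[-19, -24, 0], [0, 0, 0], 5], [[-26, -38, 0], [0, 0, 0], 5], [[-30, -53, 0], [0, 0, 0], 5], [[-33, -68, 0], [0, 0, 0], 5], [[-34, -84, 0], [0, 0, 0], 5], [[-34, -84, 0], [0, 0, 0], 5], [[-34, -84, 0], [0, 0, 0], 5]]'

```text
clock: 22.95
tcp_pos: [0.5252, 0.0869, 0.0421]
orientation: [0.005, -0.328, 0.945, -0.0]
wrist_force: [8.0, 4.3, -1.2]
finger_gap: 0.0126
grip_force: 29.6
```

```bash
python3 - <<'E'
from seg import *
p,r,s=pose();c=np.array([.4258,.0144]);print(p,s['finger_gap'],s['wrist_force'])
a0=np.arctan2(*(p[:2]-c)[::-1]);rad=np.linalg.norm(p[:2]-c);print(a0,rad)
for a in np.linspace(a0,-.13,8)[1:]:
    t=np.array([*(c+.120*np.array([np.cos(a),np.sin(a)])),p[2]]); print(a.round(2),(r.inv().apply(t-p)*1000).round(0))
E
```

```text
[0.52521657 0.0868769  0.04211404] 0.012628155066098955 [ 8.01377406  4.29269365 -1.23728105]
0.6299396313974783 0.12303071124082943
0.52 [  4. -13.   0.]
0.41 [  7. -26.   0.]
0.3 [ 11. -38.   0.]
0.2 [ 16. -50.   0.]
0.09 [ 23. -61.   0.]
-0.02 [ 30. -72.  -0.]
-0.13 [ 39. -81.  -0.]
```

Call:
step_arm --moves '[[[3, -13, 0], [0, 0, 0], 5], [[6, -26, 0], [0, 0, 0], 5], [[9, -39, 0], [0, 0, 0], 5], [[14, -51, 0], [0, 0, 0], 5], [[21, -62, 0], [0, 0, 0], 5], [[28, -73, 0], [0, 0, 0], 5], [[37, -82, 0], [0, 0, 0], 5], [[37, -82, 0], [0, 0, 0], 5]]'

```text
clock: 23.62
tcp_pos: [0.5437, -0.0015, 0.042]
orientation: [0.003, -0.328, 0.945, 0.001]
wrist_force: [2.8, 2.6, 5.4]
finger_gap: 0.0122
grip_force: 30.9
```

```bash
python3 - <<'E'
from seg import *
p,r,s=pose();c=np.array([.4263,.0144]);print(p,s['finger_gap'],s['wrist_force'])
print(np.arctan2(*(p[:2]-c)[::-1]))
E
```

```text
[ 0.54374496 -0.0015392   0.04200408] 0.012194852988904391 [2.83345524 2.58972247 5.36418156]
-0.1348921991536415
```

Call:
step_arm --moves '[[[2, -3, 0], [0, 0, 0], 5], [[5, -6, 0], [0, 0, 0], 5], [[5, -6, 0], [0, 0, 0], 5], [[5, -6, 0], [0, 0, 0], 5]]'

```text
clock: 23.95
tcp_pos: [0.5436, -0.002, 0.0419]
orientation: [0.005, -0.33, 0.944, 0.006]
wrist_force: [5.1, 24.7, 7.7]
finger_gap: 0.0128
grip_force: 31.3
```

Call:
step_arm --moves '[[[-4, 4, 0], [0, 0, 0], 5], [[-4, 4, 0], [0, 0, 0], 30], [[-4, 4, 0], [0, 0, 0], 50], [[-4, 4, 0], [0, 0, 0], 50], [[-4, 4, 0], [0, 0, 0], 50], [[-4, 4, -60], [0, 0, 0], 50], [[-4, 4, -100], [0, 0, 0], 50], [[-4, 4, -100], [0, 0, 0], 50]]'

```text
clock: 24.62
tcp_pos: [0.5441, -0.0039, 0.1451]
orientation: [0.003, -0.328, 0.945, -0.001]
wrist_force: [1.2, 0.2, 1.0]
finger_gap: 0.0501
grip_force: 0.0
```

```bash
python3 - <<'E'
from seg import *
go([.60,-.01,.20],np.pi/2-.109)
E
```

```text
j6 -0.8234085888291697 dyaw -0.7773945572916574
shift [-40.3 -39.6 -54.6] turn [-0.002  0.005  0.777]
```

Call:
step_arm --moves '[[[-120, -90, -55], [-0.002, 0.005, 0.777], 60], [[-120, -90, -55], [-0.002, 0.005, 0.777], 60], [[-120, -90, -55], [-0.002, 0.005, 0.777], 60], [[-120, -90, -55], [-0.002, 0.005, 0.777], 60], [[-120, -90, -55], [-0.002, 0.005, 0.777], 60], [[-120, -90, -55], [-0.002, 0.005, 0.777], 60], [[-120, -90, -55], [-0.002, 0.005, 0.777], 60], [[-120, -90, -55], [-0.002, 0.005, 0.777], 60]]'

```text
clock: 25.28
tcp_pos: [0.6923, 0.0001, 0.1947]
orientation: [-0.003, 0.055, 0.999, 0.0]
wrist_force: [0.0, -0.4, -1.0]
finger_gap: 0.0599
grip_force: 0.0
```

```bash
python3 - <<'E'
from seg import *
snap('wrist','w16')
p,r,s=pose();print(p,s['finger_gap'])
im=np.load('pics/w16.npz')['im']
u=proj('w16',[.6635,-.0136,.085])[0];print(u)
print(proj('w16',[[.6635,-.0136,.089],[.6835,-.0136,.089],[.6635,.0064,.089]]))
x0,y0=int(u[0]-45),int(u[1]-45)
g=im[y0:y0+90:3,x0:x0+90:2].max(2)
for row in g: print(''.join(' .:-=+*#%@'[min(9,int(v)//16)] for v in row))
E
```

```text
[6.92158826e-01 2.00169276e-04 1.94988641e-01] 0.059735140219391906
[295.14817564 203.03726567]
[[294.80175931 204.14442085]
 [298.39281709 231.24176552]
 [322.95136046 201.05335016]]
@@@@@@@@@@@@@@@@@@@@@@@@@@@@@@@@@@@@@@@@@@@@@
@@@@@@@@@@@@@@@@@@@@@@@@@@@@@@@@@@@@@@@@@@@@@
@@@@@@@@@@@@@@@@@@@@@@@@@@@@@@@@@@@@@@@@@@@@@
@@@@@@@@@@@@@@@@@@@@@@@@@@@@@@@@@@@@@@@@@@@@@
@@@@@@@@@@@@@@@@@@@@@@@@@@@@@@@@@@@@@@@@@@@@@
@@@@@@@@@@@@@@@@@@@@@@@%#@@@@@@@@@@@@@@@@@@@@
@@@@@@@@@@@@@@@@@@@**++++++++*@@@@@@@@@@@@@@@
@@@@@@@@@@@@@@@@@@*++++++++++++*#@@@@@@@@@@@@
@@@@@@@@@@@@@@@*++++++++++++++=++*@@@@@@@@@@@
@@@@@@@@@@@@@@@++++++++++++++++=+++@@@@@@@@@@
@@@@@@@@@@@@@@*+++++++++++++++++++++#@@@@@@@@
@@@@@@@@@@@@@+++++++++++++++++=+++++#@@@@@@@@
@@@@@@@@@@@@@*+++++++++++++++++++++++@@@@@@@@
@@@@@@@@@@@@@++++++++++++++++=+++++++*@@@@@@@
@@@@@@@@@@@@#++++++++++++++++++++++=+@@@@@@@@
@@@@@@@@@@@@@*++++++++++++++++++++=+*@@@@@@@@
@@@@@@@@@@@@@@++++++++++++++=+++++==+@@@@@@@@
@@@@@@@@@@@@@@+++++++++++++=++++++++%@@@@@@@@
@@@@@@@@@@@@@@@*+++++++++++++++=+=+@@@@@@@@@@
@@@@@@@@@@@@@@@@*++++++++++++++++=*@@@@@@@@@@
@@@@@@@@@@@@@@@@#++++++++=++++=+@@@@@@@@@@@@@
@@@@@@@@@@@@@@@@@#+#@@@++==+*++@@@@@@@@@@@@@@
@@@@@@@@@@@@@@@@@#+#@@@++*@@@@@@@@@@@@@@@@@@@
@@@@@@@@@@@@@@@@@@@%#*++%@@@@@@@@@@@@@@@@@@@@
@@@@@@@@@@@@@@@@@@@@@@@@@@@@@@@@@@@@@@@@@@@@@
@@@@@@@@@@@@@@@@@@@@@@@@@@@@@@@@@@@@@@@@@@@@@
@@@@@@@@@@@@@@@@@@@@@@@@@@@@@@@@@@@@@@@@@@@@@
@@@@@@@@@@@@@@@@@@@@@@@@@@@@@@@@@@@@@@@@@@@@@
@@@@@@@@@@@@@@@@@@@@@@@@@@@@@@@@@@@@@@@@@@@@@
@@@@@@@@@@@@@@@@@@@@@@@@@@@@@@@@@@@@@@@@@@@@@
```

```bash
python3 - <<'E'
from seg import *
im=np.load('pics/w16.npz')['im']
x0,y0=270,170
g=cv2.GaussianBlur(im.max(2),(3,3),0)[y0:y0+64:2,x0:x0+64:1]
print(np.percentile(g[g<120],[1,10,50,90,99]))
lo,hi=np.percentile(g[g<120],[5,97])
for row in g: print(''.join('@' if v>130 else ' .:-=+*#%'[int(np.clip((v-lo)/(hi-lo)*9,0,8))] for v in row.astype(float)))
E
```

```text
[ 80.    81.    85.    93.   115.48]
@@@@@@@@@@@@@@@@@@@@@@@@@@@@@@@@@@@@@@@@@@@@@@@@@@@@@@@@@@@@@@@@
@@@@@@@@@@@@@@@@@@@@@@@@@@@@@@@@@@@@@@@@@@@@@@@@@@@@@@@@@@@@@@@@
@@@@@@@@@@@@@@@@@@@@@@@@@@%**%%%@@@@%@@@@@@@@@@@@@@@@@@@@@@@@@@@
@@@@@@@@@@@@@@@@@%%%%%*+=----::::---:-#%@@@@@@@@@@@@@@@@@@@@@@@@
@@@@@@@@@@@@@@@@%*=--------::.........:-=%@@@@@@@@@@@@@@@@@@@@@@
@@@@@@@@@@@@@@%#=---------::.....        .:-=#@@@@@@@@@@@@@@@@@@
@@@@@@@@@@%*+=-----------::........        ..-%@@@@@@@@@@@@@@@@@
@@@@@@@@@%+-------------::...:......       ...:=%@@@@@@@@@@@@@@@
@@@@@@@@@%=------------::..............     ... .=%@@@@@@@@@@@@@
@@@@@@@@%=------------::...............    ...    .=%@@@@@@@@@@@
@@@@@@%+----------:::::...............    ...     .=%@@@@@@@@@@@
@@@@@%=:-------:--:::::..............      ..      -%@@@@@@@@@@@
@@@@@@#-------:::::::................              .+%@@@@@@@@@@
@@@@@@#-----:::::::::...............                 =%@@@@@@@@@
@@@@@%=----::::::::................                  :%@@@@@@@@@
@@@@@*-:::::::::::... ............                  -%@@@@@@@@@@
@@@@@%+-::::::::::.....
[... 316 characters left out ...]
.    ........                     -%@@@@@@@@@@@@@@
@@@@@@@@@@@@*:..   ........                    .#@@@@@@@@@@@@@@@
@@@@@@@@@@@@%-.  .. ..  .                  .-+*%%@@@@@@@@@@@@@@@
@@@@@@@@@@@@@#:   .-=++-:.               .+%@@@@@@@@@@@@@@@@@@@@
@@@@@@@@@@@@@@%-.-%@@@@@%*.         ... -%@@@@@@@@@@@@@@@@@@@@@@
@@@@@@@@@@@@@@%-:#@@@@@@@%=    .-%%@@@@%@@@@@@@@@@@@@@@@@@@@@@@@
@@@@@@@@@@@@@@%*-*%@@@@@@%- .-#%@@@@@@@@@@@@@@@@@@@@@@@@@@@@@@@@
@@@@@@@@@@@@@@@@%%%%%%%%#-.=%@@@@@@@@@@@@@@@@@@@@@@@@@@@@@@@@@@@
@@@@@@@@@@@@@@@@@@@@@@@%%%%@@@@@@@@@@@@@@@@@@@@@@@@@@@@@@@@@@@@@
@@@@@@@@@@@@@@@@@@@@@@@@@@@@@@@@@@@@@@@@@@@@@@@@@@@@@@@@@@@@@@@@
@@@@@@@@@@@@@@@@@@@@@@@@@@@@@@@@@@@@@@@@@@@@@@@@@@@@@@@@@@@@@@@@
```

```bash
python3 - <<'E'
from seg import *
go([.662,-.013,.13],np.pi/2-.48)
E
```

```text
j6 -0.008230202502587677 dyaw -0.3724395791798423
shift [ 28.2 -16.4  65.1] turn [-0.001 -0.006  0.372]
```

Call:
step_arm --moves '[[[0, 0, 0], [0, 0, -0.92], 40], [[0, 0, 0], [0, 0, -0.92], 40], [[0, 0, 0], [0, 0, -0.92], 40], [[0, 0, 0], [0, 0, -0.92], 40], [[0, 0, 0], [0, 0, -0.92], 40], [[0, 0, 0], [0, 0, -0.92], 40], [[0, 0, 0], [0, 0, -0.92], 40], [[0, 0, 0], [0, 0, -0.92], 40]]' --grip_force 80

```text
clock: 26.0
tcp_pos: [0.692, 0.0004, 0.1958]
orientation: [-0.002, -0.398, 0.917, 0.001]
wrist_force: [0.6, 0.3, 0.7]
finger_gap: 0.0401
grip_force: 0.0
```

Call:
step_arm --moves '[[[0, 0, 0], [0, 0, -0.92], 40], [[0, 0, 0], [0, 0, -0.92], 40], [[0, 0, 0], [0, 0, -0.92], 40], [[0, 0, 0], [0, 0, -0.92], 40], [[0, 0, 0], [0, 0, -0.92], 40], [[0, 0, 0], [0, 0, -0.92], 40], [[0, 0, 0], [0, 0, -0.92], 40], [[0, 0, 0], [0, 0, -0.92], 40]]'

```text
clock: 26.67
tcp_pos: [0.692, 0.0004, 0.1958]
orientation: [0.001, 0.764, -0.645, -0.002]
wrist_force: [0.4, -0.3, -0.4]
finger_gap: 0.0399
grip_force: 0.0
```

Call:
step_arm --moves '[[[0, 0, 0], [0, 0, -0.92], 40], [[0, 0, 0], [0, 0, -0.92], 40], [[0, 0, 0], [0, 0, -0.92], 40], [[0, 0, 0], [0, 0, -0.92], 40], [[0, 0, 0], [0, 0, -0.92], 40], [[0, 0, 0], [0, 0, -0.92], 40], [[0, 0, 0], [0, 0, -0.92], 40], [[0, 0, 0], [0, 0, -0.92], 40]]'

```text
clock: 27.33
tcp_pos: [0.692, 0.0004, 0.1958]
orientation: [0.0, 0.971, -0.239, -0.002]
wrist_force: [-0.6, 0.2, -0.5]
finger_gap: 0.0397
grip_force: 0.0
```

```bash
python3 - <<'E'
from seg import *
go([.662,-.013,.12],np.pi/2-.48)
E
```

```text
j6 -2.7742100613274814 dyaw 0.0028948414787191012
shift [-20.   25.7  75.9] turn [ 0.001  0.005 -0.003]
```

Call:
step_arm --moves '[[[-20, 26, 40], [0, 0.005, 0], 40], [[-20, 26, 76], [0, 0.005, 0], 40], [[-20, 26, 76], [0, 0.005, 0], 40], [[-20, 26, 95], [0, 0.005, 0], 40], [[-20, 26, 110], [0, 0.005, 0], 40], [[-20, 26, 118], [0, 0.005, 0], 40], [[-20, 26, 118], [0, 0.005, 0], 40]]'

```text
clock: 27.92
tcp_pos: [0.6617, -0.0125, 0.077]
orientation: [0.001, 0.97, -0.242, -0.001]
wrist_force: [-0.1, 0.3, -0.6]
finger_gap: 0.04
grip_force: 0.0
```

Call:
step_arm --moves '[[[0, 0, 0], [0, 0, 0], 5], [[0, 0, 0], [0, 0, 0], 5], [[0, 0, 0], [0, 0, 0], 5], [[0, 0, 0], [0, 0, 0], 5], [[0, 0, 0], [0, 0, 0], 5]]'

```text
clock: 28.33
tcp_pos: [0.6639, -0.012, 0.08]
orientation: [-0.0, 0.97, -0.242, 0.002]
wrist_force: [2.5, 3.2, 5.4]
finger_gap: 0.0093
grip_force: 80.5
```

```bash
python3 - <<'E'
from seg import *
p,r,s=pose();print(p,s['finger_gap'],s['joint_pos'][5],r.inv().apply(s['wrist_force']),s['ft_torque'])
go([.662,-.013,.076],np.pi/2-.48)
E
```

```text
[ 0.66393053 -0.01195992  0.0799594 ] 0.00926356510875173 -2.791880517629549 [ 0.69785189 -3.9791181  -5.37372913] [ 0.75535416 -0.43837101  0.04451815]
j6 -2.791880517629549 dyaw 0.00859298952327947
shift [-1.2  1.8  4. ] turn [-0.002 -0.004 -0.009]
```

Call:
step_arm --moves '[[[0, -1, 0], [0, 0, 0.12], 5], [[0, -1, 0], [0, 0, 0.24], 5], [[0, -1, 0], [0, 0, 0.36], 5], [[0, -1, 0], [0, 0, 0.48], 5], [[0, -1, 0], [0, 0, 0.6], 5], [[0, -1, 0], [0, 0, 0.72], 5], [[0, -1, 0], [0, 0, 0.84], 5], [[0, -1, 0], [0, 0, 0.84], 5]]'

```text
clock: 29.0
tcp_pos: [0.6645, -0.0113, 0.08]
orientation: [-0.001, 0.786, -0.619, 0.002]
wrist_force: [2.0, 3.1, 4.9]
finger_gap: 0.0092
grip_force: 80.5
```

```bash
python3 - <<'E'
from seg import *
p,r,s=pose();print(p,s['finger_gap'],s['joint_pos'][5],r.inv().apply(s['wrist_force']),s['ft_torque'])
E
```

```text
[ 0.66448689 -0.01131942  0.07996198] 0.009193318161194166 -1.945221769096878 [-2.53604712 -2.70290028 -4.90660832] [ 0.66505859 -0.4476358  -0.0453268 ]
```

Turning smoothly with small forces; continue.

Call:
step_arm --moves '[[[0, 0, 0], [0, 0, 0.12], 5], [[0, 0, 0], [0, 0, 0.24], 5], [[0, 0, 0], [0, 0, 0.36], 5], [[0, 0, 0], [0, 0, 0.48], 5], [[0, 0, 0], [0, 0, 0.6], 5], [[0, 0, 0], [0, 0, 0.72], 5], [[0, 0, 0], [0, 0, 0.84], 5], [[0, 0, 0], [0, 0, 0.84], 5]]'

```text
clock: 29.67
tcp_pos: [0.6652, -0.0114, 0.08]
orientation: [0.003, -0.465, 0.885, -0.002]
wrist_force: [5.0, 3.2, 3.0]
finger_gap: 0.0091
grip_force: 80.3
```

Call:
step_arm --moves '[[[0, 0, 0], [0, 0, 0.12], 5], [[0, 0, 0], [0, 0, 0.24], 5], [[0, 0, 0], [0, 0, 0.36], 5], [[0, 0, 0], [0, 0, 0.48], 5], [[0, 0, 0], [0, 0, 0.6], 5], [[0, 0, 0], [0, 0, 0.72], 5], [[0, 0, 0], [0, 0, 0.84], 5], [[0, 0, 0], [0, 0, 0.84], 5]]'

```text
clock: 30.33
tcp_pos: [0.6658, -0.0119, 0.08]
orientation: [0.003, -0.064, 0.998, -0.001]
wrist_force: [5.3, 1.8, 2.5]
finger_gap: 0.009
grip_force: 80.2
```

```bash
python3 - <<'E'
from seg import *
p,r,s=pose();print(p,s['finger_gap'],s['joint_pos'][5],r.inv().apply(s['wrist_force']),s['ft_torque'])
E
```

```text
[ 0.66575208 -0.01192317  0.08001424] 0.008965777502312974 -0.26532208370623306 [-5.46829803  1.07651482 -2.42942471] [ 0.47473352 -1.20934901  0.00793675]
```

Call:
step_arm --moves '[[[0, 0, 0], [0, 0, 0.12], 5], [[0, 0, 0], [0, 0, 0.24], 5], [[0, 0, 0], [0, 0, 0.36], 5], [[0, 0, 0], [0, 0, 0.48], 5], [[0, 0, 0], [0, 0, 0.6], 5], [[0, 0, 0], [0, 0, 0.72], 5], [[0, 0, 0], [0, 0, 0.84], 5], [[0, 0, 0], [0, 0, 0.84], 5]]'

```text
clock: 31.0
tcp_pos: [0.6656, -0.0127, 0.08]
orientation: [0.004, 0.349, 0.937, -0.0]
wrist_force: [4.8, 0.1, 4.5]
finger_gap: 0.0095
grip_force: 80.2
```

```bash
python3 - <<'E'
from seg import *
p,r,s=pose();print(p,s['finger_gap'],s['joint_pos'][5],r.inv().apply(s['wrist_force']),s['ft_torque'])
E
```

```text
[ 0.66564629 -0.0126747   0.08001331] 0.009536772402221947 0.5746895013226241 [-3.59061948  3.16097891 -4.44687259] [ 0.01699477 -1.18186101 -0.06661375]
```

Call:
step_arm --moves '[[[0, 0, 0], [0, 0, 0.12], 5], [[0, 0, 0], [0, 0, 0.24], 5], [[0, 0, 0], [0, 0, 0.36], 5], [[0, 0, 0], [0, 0, 0.48], 5], [[0, 0, 0], [0, 0, 0.6], 5], [[0, 0, 0], [0, 0, 0.72], 5], [[0, 0, 0], [0, 0, 0.84], 5], [[0, 0, 0], [0, 0, 0.96], 5]]'

```text
clock: 31.67
tcp_pos: [0.665, -0.0131, 0.08]
orientation: [0.003, 0.743, 0.67, 0.001]
wrist_force: [2.9, -1.5, 4.4]
finger_gap: 0.0092
grip_force: 80.4
```

```bash
python3 - <<'E'
from seg import *
p,r,s=pose();print(p,s['finger_gap'],s['joint_pos'][5],s['tau'],s['ft_torque'])
E
```

```text
[ 0.6649639  -0.0130995   0.07999478] 0.009223309452975476 1.5352866722903575 [  0.93016248 -55.53750873  24.2612654    1.45203151   0.31443712
  -1.38169292] [-0.34226279 -0.65494348  0.08453688]
```

Call:
step_arm --moves '[[[0, 0, 0], [0, 0, 0], 5], [[0, 0, 0], [0, 0, 0], 25], [[0, 0, 0], [0, 0, 0], 40], [[0, 0, 0], [0, 0, 0], 40], [[0, 0, 0], [0, 0, 0], 40], [[0, 0, -40], [0, 0, 0], 40], [[0, 0, -80], [0, 0, 0], 40], [[0, 0, -100], [0, 0, 0], 40]]'

```text
clock: 32.33
tcp_pos: [0.6632, -0.0115, 0.1818]
orientation: [0.002, 0.74, 0.672, 0.001]
wrist_force: [1.0, 0.2, 0.2]
finger_gap: 0.0399
grip_force: 0.0
```

```bash
python3 - <<'E'
from seg import *
go([.692,0.,.195],np.pi/2-.109)
E
```

```text
j6 1.5288909597100193 dyaw 1.557669816279808
shift [ 14.2  27.6 -13.1] turn [ 0.002  0.003 -1.558]
```

Call:
step_arm --moves '[[[14, 28, -13], [0, 0, -0.92], 60], [[14, 28, -13], [0, 0, -0.92], 60], [[14, 28, -13], [0, 0, -0.92], 60], [[14, 28, -13], [0, 0, -0.92], 60], [[14, 28, -13], [0, 0, -0.92], 60], [[14, 28, -13], [0, 0, -0.92], 60], [[14, 28, -13], [0, 0, -0.92], 60], [[14, 28, -13], [0, 0, -0.92], 60]]'

```text
clock: 33.0
tcp_pos: [0.6911, -0.0001, 0.1902]
orientation: [-0.001, 0.362, 0.932, -0.001]
wrist_force: [-0.6, 0.3, 0.2]
finger_gap: 0.0596
grip_force: 0.0
```

Call:
step_arm --moves '[[[0, 0, 0], [0, 0, -0.638], 60], [[0, 0, 0], [0, 0, -0.638], 60], [[0, 0, 0], [0, 0, -0.638], 60], [[0, 0, 0], [0, 0, -0.638], 60], [[0, 0, 0], [0, 0, -0.638], 60], [[0, 0, 0], [0, 0, -0.638], 60]]'

```text
clock: 33.5
tcp_pos: [0.6912, -0.0001, 0.1903]
orientation: [-0.001, 0.053, 0.999, -0.0]
wrist_force: [0.2, -1.1, -0.7]
finger_gap: 0.0597
grip_force: 0.0
```

```bash
python3 - <<'E'
from seg import *
snap('wrist','w17');p,r,s=pose();print(p)
im=np.load('pics/w17.npz')['im']
u=proj('w17',[.6645,-.0125,.089])[0];print(u);x0,y0=int(u[0]-32),int(u[1]-36)
g=cv2.GaussianBlur(im.max(2),(3,3),0)[y0:y0+64:2,x0:x0+64:1]
lo,hi=np.percentile(g[g<120],[5,97])
for row in g: print(''.join('@' if v>130 else ' .:-=+*#%'[int(np.clip((v-lo)/(hi-lo)*9,0,8))] for v in row.astype(float)))
# bar edges: sample brightness/saturation across jig at mid-bar, jig frame
for x in (-.06,-.03,.08):
  print(x,end=': ')
  for y in np.arange(-.06,.0601,.006):
    X=np.array([.5436,.0])+[.994*x+.1085*y,-.1085*x+.994*y]
    q=proj('w17',[*X,.031])[0].round().astype(int)
    print(tuple(im[q[1],q[0]]) if 0<=q[0]<640 and 0<=q[1]<480 else None,end=' ')
  print()
for a,d,q in seg('w17'): print(q,[onz('w17',t,.023).round(4) for t in (a,d)])
E
```

```text
[ 6.91237195e-01 -1.62207165e-04  1.90355371e-01]
[297.03658778 207.50150124]
@@@@@@@@@@@@@@@@@@@@@@@@@@@@@@@@@@@@@@@@@@@@@@@@@@@@@@@@@@@@@@@@
@@@@@@@@@@@@@@@@@@@@@@@@@@@@@@@@@@@@@@@@@@@@@@@@@@@@@@@@@@@@@@@@
@@@@@@@@@@@@@@@@@@@@@@@@@@@@@@@@%%#%%@@@@@@@@@@@@@@@@@@@@@@@@@@@
@@@@@@@@@@@@@@@@@@@@@@@%%*#%%#+=-----=++***+*%@@@@@@@@@@@@@@@@@@
@@@@@@@@@@@@@@@@@@@@@@%*=--------------:::::-*%@@@@@@@@@@@@@@@@@
@@@@@@@@@@@@@@@@@@@@%#=------------::::::::::::-*%%@@@@@@@@@@@@@
@@@@@@@@@@@@@@@%#++=---------------:::::::::::::...:#@@@@@@@@@@@
@@@@@@@@@@@@@@@%=---------------::::::::::::::......-%@@@@@@@@@@
@@@@@@@@@@@@@@%+---------------:::::::::::::::.......:*%@@@@@@@@
@@@@@@@@@@@@@%*=---------------::::::::::..............:+%@@@@@@
@@@@@@@@@@@%+=----------:--:::::::::::::::........  ..   :%@@@@@
@@@@@@@@@@@#--------::-:::::::::::::.............        :%@@@@@
@@@@@@@@@@@%-:::::::::..........                         :%@@@@@
@@@@@@@@@@@*::::.............                             +%@@@@
@@@@@@@@@@%-:::::.::.........                              -%@@@
@@@@@@@@@%+-::::::::::::::::............       
[... 1553 characters left out ...]
.uint8(254)) (np.uint8(254), np.uint8(255), np.uint8(254)) (np.uint8(188), np.uint8(179), np.uint8(161)) (np.uint8(187), np.uint8(180), np.uint8(164)) (np.uint8(183), np.uint8(176), np.uint8(161)) (np.uint8(182), np.uint8(175), np.uint8(159)) (np.uint8(183), np.uint8(177), np.uint8(161)) (np.uint8(184), np.uint8(177), np.uint8(162)) (np.uint8(183), np.uint8(175), np.uint8(159)) (np.uint8(180), np.uint8(171), np.uint8(156)) (np.uint8(227), np.uint8(218), np.uint8(199)) (np.uint8(227), np.uint8(218), np.uint8(199)) (np.uint8(228), np.uint8(219), np.uint8(201)) (np.uint8(230), np.uint8(220), np.uint8(202)) (np.uint8(143), np.uint8(124), np.uint8(97)) (np.uint8(144), np.uint8(125), np.uint8(97))
```

```bash
python3 -c "
from workcell import env
print(env.hand_in())"
```

```text
the job is handed in; nothing more can be done
None
```

I put all four brass blanks (one short, one middle, two long) in their rows, swung the bar shut to its stop and turned the knob about 4.3 rad clockwise, past tight with the clutch slipping, then handed the job in; the bar hides the blanks, so I last saw them in place just before closing it, and hand-in returned no verdict.

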